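# Fill the pipe kit and index the stand

## Task

Complete the kit in the round blue tub: pack the two loose black pipes with yellow caps upright in among the five already there, making room where it is tight, until all seven stand on the tub's floor as one cluster. Then turn the stand by its red knob until the spoke lies over the green mark, and let go. Leave the bare aluminium pipe and the other things on the bench where they are.

Things in the scene. Friction and masses are not known exactly. Their poses are not given: they have to be found in the camera images.
- pipe1: black pipe length with yellow caps, 28 mm diameter, 150 mm long, about 0.1 to 0.2 kg. Origin: centre of its lower end; z runs up along the pipe. Both ends taper over the last 8 mm, to a flat 20 mm across. Stands in the blue tub at the start.
- pipe2: black pipe length with yellow caps, 28 mm diameter, 150 mm long, about 0.1 to 0.2 kg. Origin: centre of its lower end; z runs up along the pipe. Both ends taper over the last 8 mm, to a flat 20 mm across. Stands in the blue tub at the start.
- pipe3: black pipe length with yellow caps, 28 mm diameter, 150 mm long, about 0.1 to 0.2 kg. Origin: centre of its lower end; z runs up along the pipe. Both ends taper over the last 8 mm, to a flat 20 mm across. Stands in the blue tub at the start.
- pipe4: black pipe length with yellow caps, 28 mm diameter, 150 mm long, about 0.1 to 0.2 kg. Origin: centre of its lower end; z runs up along the pipe. Both ends taper over the last 8 mm, to a flat 20 mm across. Stands in the blue tub at the start.
- pipe5: black pipe length with yellow caps, 28 mm diameter, 150 mm long, about 0.1 to 0.2 kg. Origin: centre of its lower end; z runs up along the pipe. Both ends taper over the last 8 mm, to a flat 20 mm across. Stands in the blue tub at the start.
- pipe6: black pipe length with yellow caps, 28 mm diameter, 150 mm long, about 0.1 to 0.2 kg. Origin: centre of its lower end; z runs up along the pipe. Both ends taper over the last 8 mm, to a flat 20 mm across. Stands loose on the green mat at the start; to be packed.
- pipe7: black pipe length with yellow caps, 28 mm diameter, 150 mm long, about 0.1 to 0.2 kg. Origin: centre of its lower end; z runs up along the pipe. Both ends taper over the last 8 mm, to a flat 20 mm across. Stands loose on the green mat at the start; to be packed.
- stand: fixed dark round base of the kitting stand, 310 mm across, 14 mm thick, lying on the table; origin at the centre of its underside, z up. The index mark lies along its -y axis. The turntable turns about its z axis.
- tub_floor (a point): centre of the inner floor of the round blue tub, 42 mm above the table, on the turning axis. The tub is part of the turntable: inner diameter 91 mm, wall 5 mm, inner depth 80 mm. A pipe that is fully down stands 70 mm above the rim, its top 192 mm above the table.
- tub_rim (a point): centre of the tub's mouth, 122 mm above the table. Seven pipes fit only as one in the middle and six around it, 31 mm from the centre, with 3 mm play. The five inside are loose: one in the middle, four spread round the ring with four gaps of some 15 mm, each too narrow for a pipe until its neighbours yield; they slide or lean aside when wedged or pushed with a few N. A pipe may stick and need pressing down (up to 20 N).
- knob_top (a point): top centre of the red upright knob on the turntable's spoke, 20 mm diameter, 60 mm tall, top 94 mm above the table, 122 mm from the turning axis. The spoke (22 mm wide) lies directly under it, 36 mm above the table; a small red pointer continues it outwards.
- index_mark (a point): green mark, 12 mm wide and 50 mm long, on the fixed base: its middle, 125 mm from the turning axis, 14 mm above the table.
- carousel (a joint): angle of the turntable, rad: 0 when the spoke lies over the green mark, growing counter-clockwise seen from above. It turns freely with light friction (about 1 N at the knob), stays where it is left, and has stops at -1.6 and 1.6.
- bare_pipe: bystander: bare aluminium pipe with white caps, same size as the others, standing on the mat; not part of the kit, leave it standing. Origin at the centre of its lower end, z up.
- joint_a: bystander: steel pipe clamp, 42 mm sleeve 50 mm tall with a bolt lug; origin under the sleeve's centre.
- joint_b: bystander: second steel pipe clamp, like joint_a.
- wrench: bystander: steel wrench lying flat; origin at its underside.
- driver: bystander: screwdriver with green handle, lying flat.
- tape: bystander: white reel, 92 mm across, 24 mm high; origin under its centre.
- oil: bystander: white bottle with red cap, 56 mm diameter, 150 mm tall; origin under its centre.
Mind the look-alikes: they are no part of the job. What is shaped like the pipe6 but orange is not meant.

How it is judged:
By the outcome, as a careful person would: the job done as asked, in the order asked, and still so for the second after the job is handed in, with the robot touching nothing.
It also fails if it takes over 72 s, if anything falls off the work surface, if the arm or the gripper's body presses on something with over 40 N, if the wrist force passes 120 N, or if a joint passes its speed limit or range.

## Robot

A 7-joint arm with a two-finger parallel gripper is mounted at the origin on the work surface. World frame = base frame: x ahead of the robot, y to its left, z up, the work surface at z = 0. Lengths are in m, angles in rad, forces in N, time in s.
With the tool pointing down it reaches from about 0.425 to 0.925 m from the base axis. Payload 6.8 kg.
Tool frame: the origin (TCP) lies at the centre of the arm's flange, where the gripper is bolted on; the fingertips stand 173 mm ahead of it and the grasp point (between the pads) lies 155 mm ahead of it; z points along the fingers, y is the direction in which the jaws open and shut (so a half turn about z gives the same grasp; the last joint's range is limited). The gripper opens to 85 mm and grips with 20 to 120 N. Pads are 22 mm wide; open, the fingers measure 114 mm over their backs; the gripper's body (76 mm by 85 mm) begins 54 mm behind the grasp point. The pads swing forward as they close: fully open they stand 13 mm farther back than shut.
Start: joints at [-1.347, 0.477, 0.022, 1.555, -0.011, 1.109, -0.083], TCP at [0.22, 0.638, 0.405] pointing down, gripper open.
Joint ranges: [-2.96, 2.96], [-0.34, 2.1], [-1.41, 1.46], [0.24, 2.44], [-1.37, 4.51], [0.17, 1.92], [-2.96, 2.96]. Speed limits (rad/s): [2.39, 2.39, 3.14, 3.14, 3.14, 3.14, 3.14].

## Interface

Orientations are given as a rotation vector (axis times angle).
In Python, from bench import readout, grab_frame, camera_model, r gives the robot as it stands.
- The arm moves only by the tool apply_moves, never from a script. Its argument "deltas" is a list of rows, each an object with "xyz": the shift along the world's x, y, z in m, a list of three; "turn": the turn about the world's z in rad. In form: [{"xyz": [dx, dy, dz], "turn": turn}, ...]. A call has 1 to 12 rows; each row shifts and turns the commanded pose from where the row before left it; what a row does not reach is not made up. A row lasts 1/12 s, in which the tool goes at most 41.7 mm and 7.16 degrees, less where a joint would pass 70% of its speed; a pose out of reach is approached as far as the arm can. A call with a gripper value outside its range is refused whole. "claw" is the gripper's target within -1 to 1 (shut at 1, half-way at 0, fully open at -1), set as the call begins (left out, the last holds). The fingers move at their own pace and stop on an object; "squeeze" is the grip in N (left out, the last holds). Time passes only in rows, so rows that do not move let the fingers close. It gives the time, the measured TCP pose, the force and the opening at its end, in the units of the state.
- readout.get_obs(): the state, without advancing time (a new reading comes with each control period).
- grab_frame(name): name is "scene" or "side" or "wrist"; returns the picture (384x512x3 uint8, red, green, blue); there is no depth.
- camera_model(name): a dict with "intrinsics" (3x3 intrinsics, pixels), "R" (3x3) and "t" (3): a world point X has camera coordinates R X + t. Camera axes: x right, y down, z forward; pixel columns grow to the right and rows downward; lengths in m; the calibration is good to about 2 mm. A picture is of the moment at which its call begins: read the wrist's pose just before it. camera_model takes no time and is no camera call; for the wrist camera it gives the pose at the moment of the call.
- r.hand_in(): hands the job in, once; it reports no verdict.
The state is a dict: "clock": time; "joints": joint angles; "qvel": joint speeds; "tau": joint torques, N m; "tcp_pos": TCP position; "orientation": TCP orientation; "contact_force": force on the tool from outside, world axes, zero at the start; "moment": the same for the moment, N m; "grip_width": finger opening in m.
Only numpy, scipy, OpenCV 4.12 (cv2) and the standard library are available. Lean on these libraries where they do the work, as an engineer would, in place of code of your own. Each camera call takes 0.05 s, during which the arm holds its last target.

## Working session

There is one attempt and no reset: what is moved stays moved. The work goes in short steps, Python scripts to look and compute and a tool call to move; the robot and the scene stay as the last step left them, time stands still between calls to the robot, and variables do not carry over. Pictures are saved under pics/ and viewed, and the job is handed in when it is done.

Besides the shell and the picture viewer there is one more tool, called after "Emit:" as a command line: name --argument value ..., lists and objects as JSON in quotes. apply_moves: Moves the arm, as the interface text tells. Its arguments: {"type":"object","properties":{"deltas":{"type":"array"},"claw":{"type":"number"},"squeeze":{"type":"number"}},"required":["deltas"]}

```bash
ls; mkdir -p pics; cat > h.py <<'E'
import numpy as np, cv2
from bench import readout, grab_frame, camera_model, r
def save(n,f,scale=1.5):
    im=grab_frame(n); 
    cv2.imwrite(f'pics/{f}_raw.png',im[:,:,::-1])
    cv2.imwrite(f'pics/{f}.png',cv2.resize(im[:,:,::-1],None,fx=scale,fy=scale,interpolation=cv2.INTER_CUBIC)); return im
def proj(cm,X):
    c=cm['R']@np.array(X,float)+np.array(cm['t']).ravel(); p=cm['intrinsics']@c; return p[:2]/p[2]
def ray(cm,u,v,z):
    R=np.array(cm['R']);t=np.array(cm['t']).ravel();K=np.array(cm['intrinsics'])
    C=-R.T@t; d=R.T@np.linalg.inv(K)@np.array([u,v,1.]); s=(z-C[2])/d[2]; return C+s*d
E
python3 - <<'E'
from h import *
o=readout.get_obs()
for k,v in o.items(): print(k,np.round(v,3))
for n in ['scene','side','wrist']:
    cm=camera_model(n); print(n,np.round(cm['intrinsics'],1).tolist(),np.round(cm['R'],3).tolist(),np.round(cm['t'],3).tolist(), (-np.array(cm['R']).T@np.array(cm['t']).ravel()).round(3))
    save(n,n+'0')
E
```

```text
pics
clock 0.0
joints [-1.347  0.478  0.022  1.556 -0.012  1.109 -0.083]
qvel [-0.001 -0.    -0.    -0.    -0.001  0.    -0.   ]
tau [-0.0000e+00 -5.9648e+01  1.6080e+00 -2.8119e+01  1.2000e-02  9.0000e-03
  0.0000e+00]
tcp_pos [0.22  0.638 0.404]
orientation [-5.190e-01 -3.098e+00  3.000e-03]
contact_force [0.308 0.666 0.106]
moment [ 0.009 -0.062  0.012]
grip_width 0.086
scene [[441.9, 0.0, 254.6], [0.0, 441.9, 192.9], [0.0, 0.0, 1.0]] [[0.617, 0.787, -0.021], [0.426, -0.356, -0.831], [-0.661, 0.504, -0.555]] [-0.426, -0.167, 1.646] [ 1.422 -0.554  0.766]
side [[387.7, 0.0, 262.5], [0.0, 387.7, 193.0], [0.0, 0.0, 1.0]] [[-0.963, -0.27, -0.002], [-0.19, 0.682, -0.706], [0.192, -0.679, -0.708]] [0.623, 0.14, 1.091] [0.417 0.814 0.873]
wrist [[334.1, 0.0, 259.6], [0.0, 334.1, 188.0], [0.0, 0.0, 1.0]] [[0.325, 0.946, -0.002], [0.908, -0.312, 0.28], [0.264, -0.093, -0.96]] [-0.673, -0.037, 0.379] [0.153 0.66  0.373]
```

View pics/scene0.png

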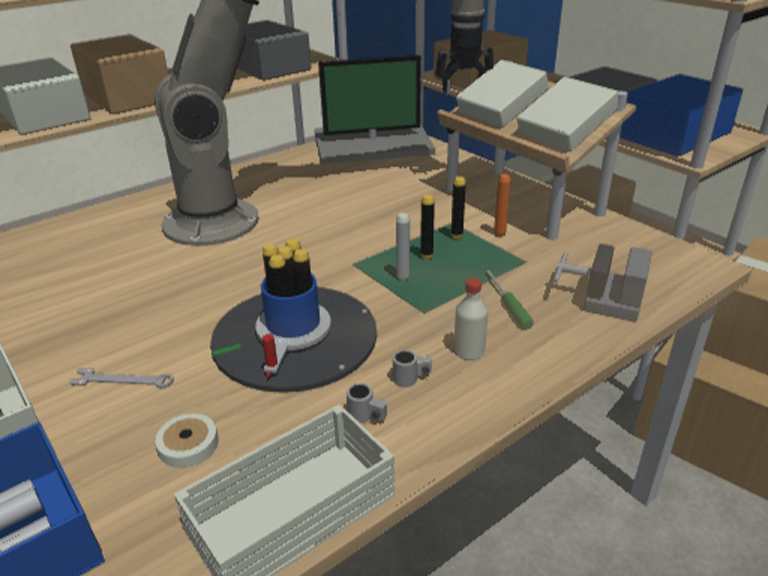

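View pics/side0.png

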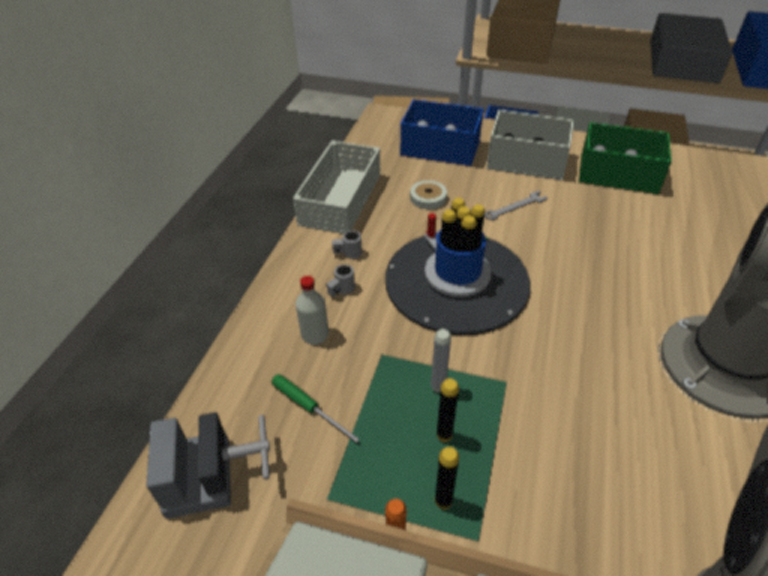

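View pics/wrist0.png

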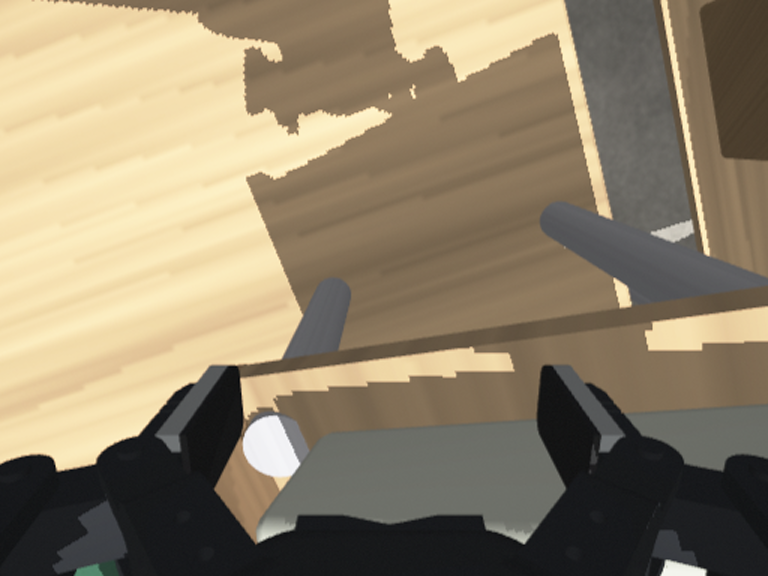

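```bash
python3 - <<'E'
import cv2,numpy as np
s=cv2.imread('pics/scene0_raw.png'); d=cv2.imread('pics/side0_raw.png')
def crop(im,x0,y0,x1,y1,k,f): cv2.imwrite(f,cv2.resize(im[y0:y1,x0:x1],None,fx=k,fy=k,interpolation=cv2.INTER_NEAREST))
crop(s,130,150,260,260,6,'pics/c1.png')
crop(s,250,105,350,195,7,'pics/c2.png')
crop(d,250,120,360,220,6,'pics/c3.png')
crop(d,270,210,320,350,4,'pics/c4.png')
for n,im in(('scene',s),('side',d)):
    hsv=cv2.cvtColor(im,cv2.COLOR_BGR2HSV)
    for nm,lo,hi in(('yel',(22,150,110),(32,255,255)),('red',(0,180,80),(5,255,255)),('grn',(50,150,60),(70,255,255))):
        m=cv2.inRange(hsv,lo,hi); k,l,st,c=cv2.connectedComponentsWithStats(m)
        for i in range(1,k):
            if st[i,4]>8: print(n,nm,st[i],c[i].round(1))
E
```

```text
scene yel [303 118   7   6  36] [306.1 120.6]
scene yel [281 130   8   6  36] [284.9 133. ]
scene yel [176 160  30  18 294] [189.7 168.5]
scene red [176 224   6   4  11] [178.4 225.5]
scene red [177 231   8  13  49] [180.4 237.7]
side yel [302 132  21  19 185] [310.9 141. ]
side yel [295 140   8   7  44] [298.4 142.9]
side yel [294 253  11  10  83] [298.9 257.4]
side yel [293 298  12  12 111] [298.5 303.6]
side red [286 143   4   4  15] [287.4 144.4]
side red [201 185   8   7  45] [204.3 187.6]
side grn [391  83   4  18  41] [392.6  92.7]
side grn [402 100  15   4  23] [409.3 101.6]
side grn [424 103  22   6  53] [435.6 105.1]
side grn [183 251  28  23 185] [195.4 261.5]
```

View pics/c1.png

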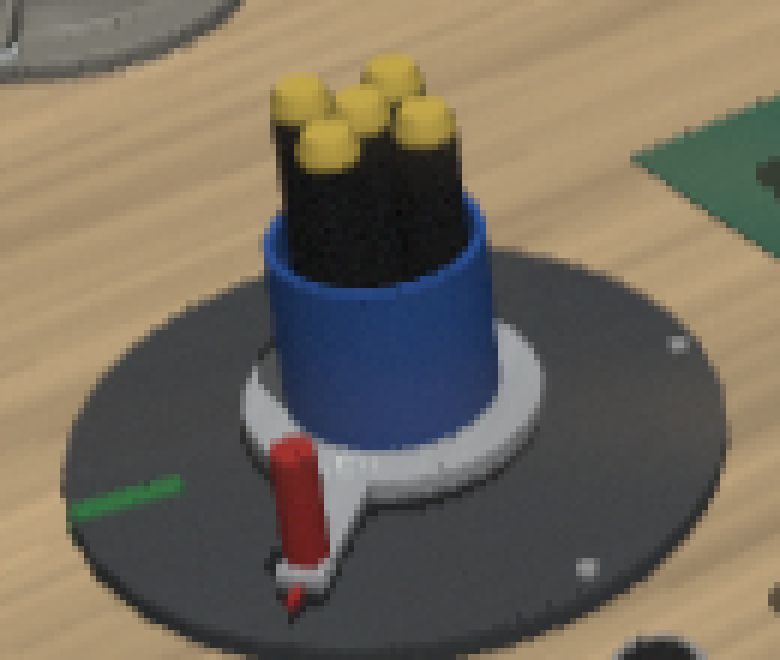

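View pics/c2.png

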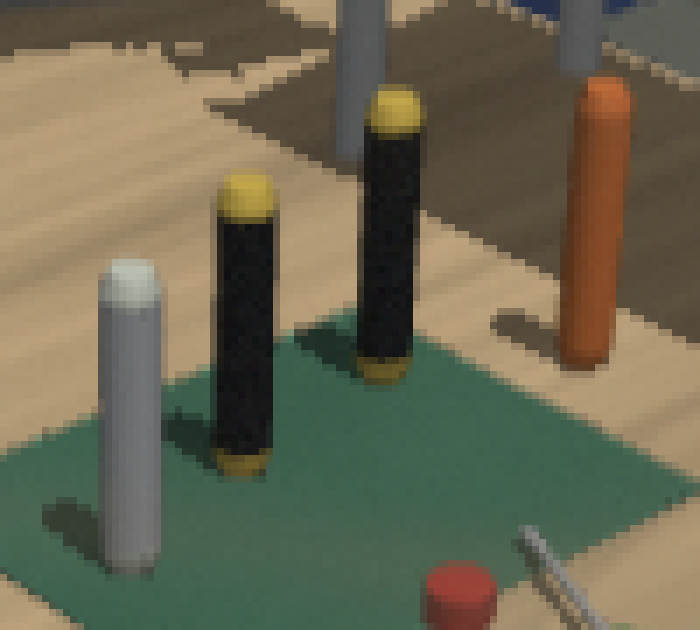

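View pics/c3.png

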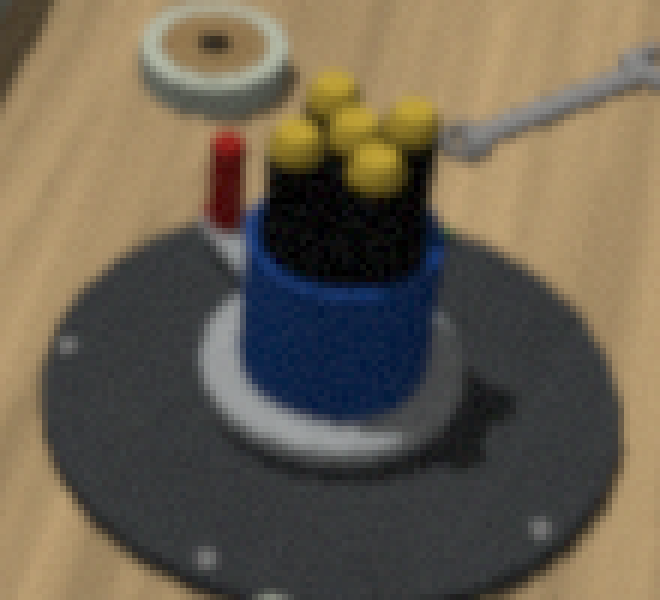

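View pics/c4.png

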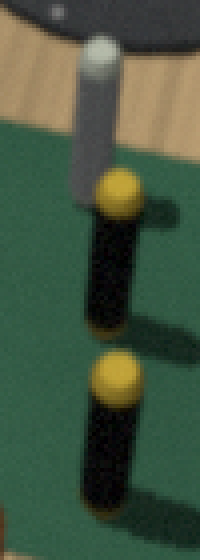

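```bash
cat >> h.py <<'E'
from scipy.optimize import least_squares
def tri(obs):
    # obs: list of (cm,u,v) -> 3D
    f=lambda X: np.concatenate([proj(c,X)-[u,v] for c,u,v in obs])
    r_=least_squares(f,[.5,.2,.1]); return r_.x, np.abs(r_.fun).max()
E
python3 - <<'E'
from h import *
S=camera_model('scene');D=camera_model('side')
for n,a,b in [('A',(284.6,150.8),(297.8,273)),('B',(305.3,138),(297.3,317.9))]:
    print(n,tri([(S,*a),(D,*b)]), ray(S,*a,.075),ray(D,*b,.075))
print('bare',ray(S,268.1,164,.075))
# disc fit
for cm,f,off,k,pts in [(S,'s',(130,150),6,[(65,470),(75,410),(180,315),(300,272),(520,248),(640,290),(700,345),(728,415)]),
  (D,'d',(250,120),6,[(42,390),(55,335),(100,285),(200,228),(470,238),(560,290),(605,345),(622,405)])]:
    P=np.array([ray(cm,x/k+off[0]-.5,y/k+off[1]-.5,.014)[:2] for x,y in pts])
    q=least_squares(lambda c:np.hypot(*(P-c).T)-.155,P.mean(0)); print('disc',q.x,(q.fun*1000).round(1))
# knob: top 
k=tri([(S,293/6+130-.5,443/6+150-.5),(D,228/6+250-.5,140/6+120-.5)]);print('knob',k)
print(ray(S,293/6+130-.5,447/6+150-.5,.094),ray(D,228/6+250-.5,140/6+120-.5,.094))
print('mark ends',ray(S,70/6+129.5,515/6+149.5,.014),ray(S,182/6+129.5,483/6+149.5,.014))
for p in [(301,98),(393,78),(361,108),(425,120),(329,143)]: print('capS',ray(S,p[0]/6+129.5,p[1]/6+149.5,.185).round(4))
for p in [(333,95),(411,125),(353,130),(297,145),(374,167)]: print('capD',ray(D,p[0]/6+249.5,p[1]/6+119.5,.185).round(4))
E
```

```text
A (array([0.47756081, 0.29245193, 0.08247087]), np.float64(0.030760008078800638)) [0.46710183 0.30169129 0.075     ] [0.47817316 0.28757102 0.075     ]
B (array([0.45483873, 0.40547308, 0.08314342]), np.float64(0.09275565456857748)) [0.44369057 0.41698812 0.075     ] [0.4551192  0.40116567 0.075     ]
bare [0.4987338  0.20547466 0.075     ]
disc [ 0.53353785 -0.08573095] [-1.   3.1  0.1 -5.6  4.3  1.3 -1.5 -1.2]
disc [ 0.52822215 -0.07941678] [ 0.5  1.3 -2.3 -1.4  1.2  1.9  0.2 -3.2]
knob (array([ 0.6111771 , -0.17600823,  0.09620321]), np.float64(0.34639145363655643))
[ 0.60980968 -0.17632265  0.094     ] [ 0.61250037 -0.17716474  0.094     ]
mark ends [ 0.49241002 -0.23436945  0.014     ] [ 0.50403937 -0.18417082  0.014     ]
capS [ 0.5035 -0.099   0.185 ]
capS [ 0.5145 -0.0587  0.185 ]
capS [ 0.528  -0.0833  0.185 ]
capS [ 0.5547 -0.0674  0.185 ]
capS [ 0.5445 -0.1091  0.185 ]
capD [ 0.5482 -0.11    0.185 ]
capD [ 0.5073 -0.0965  0.185 ]
capD [ 0.5335 -0.0851  0.185 ]
capD [ 0.5571 -0.0664  0.185 ]
capD [ 0.5185 -0.0597  0.185 ]
```

Emit:
apply_moves --deltas '[{"xyz": [0, 0, 0.03], "turn": 0}, {"xyz": [0, 0, 0.03], "turn": 0}, {"xyz": [0.026, -0.026, 0], "turn": 0}, {"xyz": [0.026, -0.026, 0], "turn": 0}, {"xyz": [0.026, -0.026, 0], "turn": 0}, {"xyz": [0.026, -0.026, 0], "turn": 0}, {"xyz": [0.026, -0.026, 0], "turn": 0}, {"xyz": [0.026, -0.026, 0], "turn": 0}, {"xyz": [0.026, -0.026, -0.01], "turn": 0}, {"xyz": [0.026, -0.026, -0.01], "turn": 0}, {"xyz": [0.026, -0.025, -0.01], "turn": 0}, {"xyz": [0, 0, 0], "turn": 0}]' --claw -1 --squeeze 60

```text
clock: 1.15
tcp_pos: [0.4596, 0.3975, 0.4327]
orientation: [0.537, 3.093, -0.009]
contact_force: [0.6, -1.0, 0.8]
grip_width: 0.0853
```

```bash
python3 - <<'E'
from h import *
o=readout.get_obs(); print(o['clock'],o['tcp_pos'].round(4) if hasattr(o['tcp_pos'],'round') else o['tcp_pos'],o['orientation'],o['contact_force'])
cm=camera_model('wrist'); np.save('cm1.npy',cm,allow_pickle=True)
save('wrist','w1')
print(proj(cm,[.455,.405,.15]),proj(cm,[.478,.292,.15]))
E
```

```text
1.15 [0.4596 0.3975 0.4327] [ 0.53651832  3.09326335 -0.00941101] [ 0.55783595 -1.01419662  0.79125631]
[269.87080556 175.29415107] [150.01850366 245.01243506]
```

View pics/w1.png

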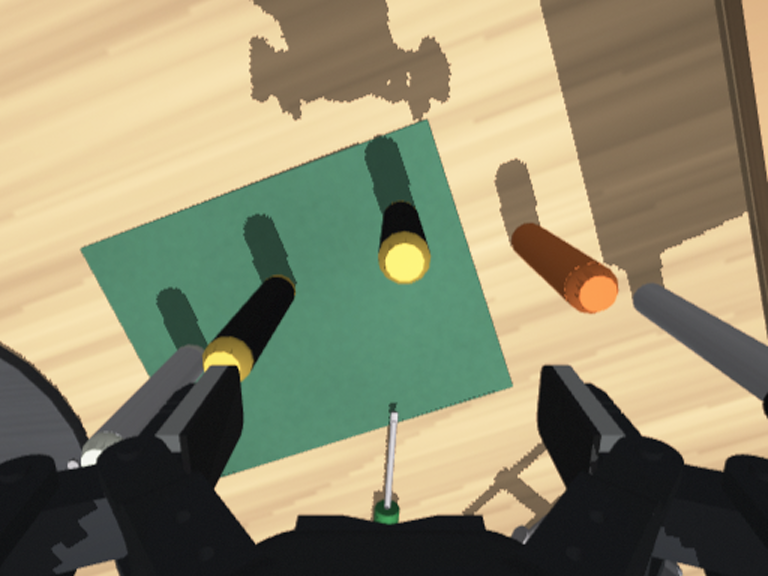

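```bash
python3 - <<'E'
from h import *
cm=np.load('cm1.npy',allow_pickle=True).item()
im=cv2.imread('pics/w1_raw.png');h=cv2.cvtColor(im,cv2.COLOR_BGR2HSV)
m=cv2.inRange(h,(20,80,225),(35,255,255));k,l,st,c=cv2.connectedComponentsWithStats(m)
for i in range(1,k):
    if st[i,4]>20: print(st[i],c[i],ray(cm,*c[i],.151))
E
```

```text
[55 55 24 14 46] [66.39130435 60.65217391] [0.32804748 0.29726785 0.151     ]
[335  64   9   5  21] [338.66666667  65.9047619 ] [0.39590312 0.4768028  0.151     ]
[318  70  11   7  26] [322.88461538  72.69230769] [0.39650978 0.46504621 0.151     ]
[ 22 112  16   7  35] [ 30.         115.22857143] [0.35242575 0.25342676 0.151     ]
[257 162  26  26 522] [269.41570881 174.73180077] [0.45421162 0.40487662 0.151     ]
[352 222  23  10  38] [363.60526316 226.81578947] [0.52062519 0.4623165  0.151     ]
[136 235  24  12 157] [146.57961783 239.56050955] [0.47224553 0.29192542 0.151     ]
```

Emit:
apply_moves --deltas '[{"xyz": [0, 0, 0], "turn": 0}, {"xyz": [0, 0, 0], "turn": 0}]'

```text
clock: 1.37
tcp_pos: [0.4529, 0.4064, 0.4348]
orientation: [-0.516, -3.098, -0.001]
contact_force: [0.6, 0.7, -0.3]
grip_width: 0.0854
```

Emit:
apply_moves --deltas '[{"xyz": [0.001, 0, -0.025], "turn": 0}, {"xyz": [0, 0, -0.025], "turn": 0}, {"xyz": [0, 0, -0.025], "turn": 0}, {"xyz": [0, 0, -0.025], "turn": 0}, {"xyz": [0, 0, -0.02], "turn": 0}, {"xyz": [0, 0, -0.015], "turn": 0}, {"xyz": [0, 0, -0.011], "turn": 0}, {"xyz": [0, 0, 0], "turn": 0}, {"xyz": [0, 0, 0], "turn": 0}]'

```text
clock: 2.12
tcp_pos: [0.4543, 0.4062, 0.2888]
orientation: [-0.516, -3.098, -0.0]
contact_force: [-0.2, -0.3, 0.2]
grip_width: 0.0851
```

```bash
python3 - <<'E'
from h import *
print(readout.get_obs()['tcp_pos'])
save('wrist','w2')
E
```

```text
[0.45427648 0.406162   0.28882059]
```

View pics/w2.png

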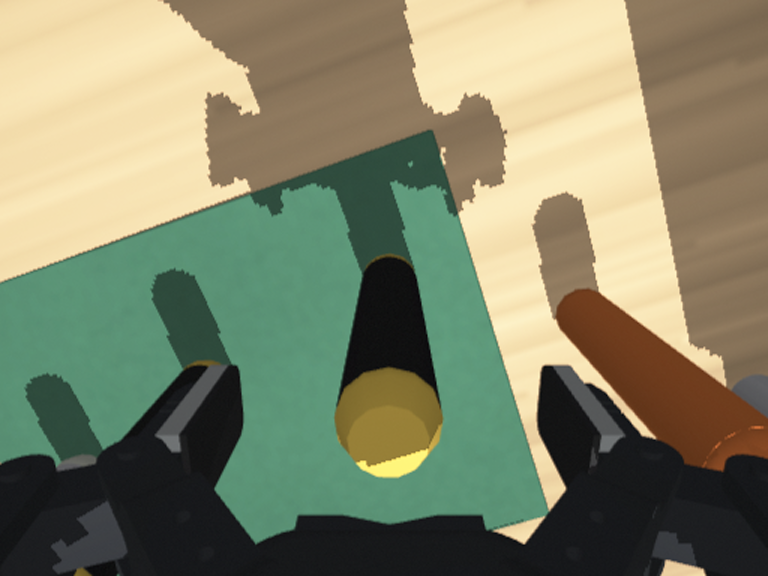

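The pipe top sits centred between the pads, at about (388,430). Closing the gripper.

Emit:
apply_moves --deltas '[{"xyz": [0, 0, 0], "turn": 0}, {"xyz": [0, 0, 0], "turn": 0}, {"xyz": [0, 0, 0], "turn": 0}, {"xyz": [0, 0, 0], "turn": 0}, {"xyz": [0, 0, 0], "turn": 0}, {"xyz": [0, 0, 0], "turn": 0}]' --claw 1 --squeeze 60

```text
clock: 2.67
tcp_pos: [0.4551, 0.4053, 0.2894]
orientation: [0.519, 3.098, 0.002]
contact_force: [-0.7, 0.7, 4.7]
grip_width: 0.0264
```

Emit:
apply_moves --deltas '[{"xyz": [0, 0, 0.015], "turn": 0}, {"xyz": [0, 0, 0.03], "turn": 0}, {"xyz": [0, 0, 0.036], "turn": 0}, {"xyz": [0, 0, 0.036], "turn": 0}, {"xyz": [0, 0, 0.036], "turn": 0}, {"xyz": [0.005, -0.01, 0.036], "turn": 0}, {"xyz": [0.012, -0.025, 0.026], "turn": 0}, {"xyz": [0.012, -0.035, 0], "turn": 0}, {"xyz": [0.012, -0.035, 0], "turn": 0}, {"xyz": [0.012, -0.035, 0], "turn": 0}, {"xyz": [0.012, -0.035, 0], "turn": 0}, {"xyz": [0.012, -0.035, 0], "turn": 0}]'

```text
clock: 3.67
tcp_pos: [0.5319, 0.1933, 0.5033]
orientation: [-0.519, -3.098, 0.001]
contact_force: [0.8, 0.3, -1.8]
grip_width: 0.0269
```

Emit:
apply_moves --deltas '[{"xyz": [0.012, -0.035, 0], "turn": 0}, {"xyz": [0.012, -0.035, 0], "turn": 0}, {"xyz": [0.012, -0.035, 0], "turn": 0}, {"xyz": [0.012, -0.035, 0], "turn": 0}, {"xyz": [0.012, -0.035, 0], "turn": 0}, {"xyz": [0.012, -0.035, 0], "turn": 0}, {"xyz": [0.012, -0.03, 0], "turn": 0}, {"xyz": [0.004, -0.02, 0], "turn": 0}, {"xyz": [0, -0.015, 0], "turn": 0}, {"xyz": [0, 0, 0], "turn": 0}, {"xyz": [0, 0, 0], "turn": 0}, {"xyz": [0, 0, 0], "turn": 0}]'

```text
clock: 4.67
tcp_pos: [0.6198, -0.0784, 0.5033]
orientation: [-0.517, -3.098, -0.001]
contact_force: [0.1, 0.5, -2.1]
grip_width: 0.0265
```

```bash
python3 - <<'E'
from h import *
o=readout.get_obs();print(o['clock'],o['tcp_pos'],o['orientation'],o['contact_force'])
cm=camera_model('wrist'); np.save('cm3.npy',cm,allow_pickle=True)
save('wrist','w3')
save('scene','s3')
E
```

```text
4.6667 [ 0.61983328 -0.07843963  0.50328911] [-5.16553185e-01 -3.09786717e+00 -1.44818269e-03] [ 0.05845403  0.51260209 -2.12819033]
```

View pics/w3.png

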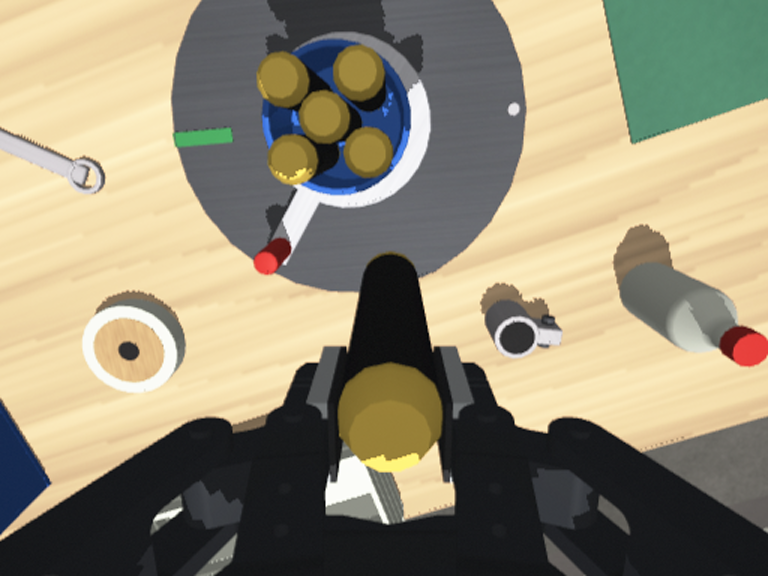

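View pics/s3.png

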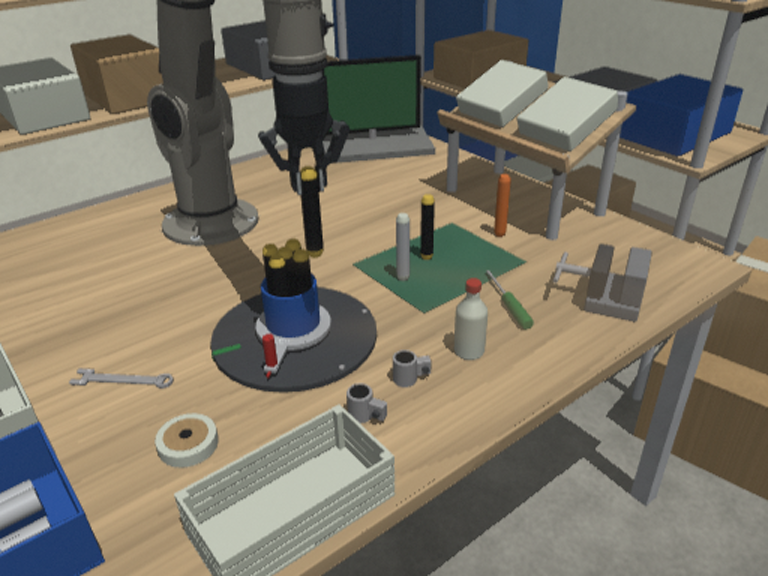

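```bash
python3 - <<'E'
from h import *
cm=np.load('cm3.npy',allow_pickle=True).item()
im=cv2.imread('pics/w3_raw.png')
cv2.imwrite('pics/w3c.png',cv2.resize(im[0:190,100:360],None,fx=3,fy=3,interpolation=cv2.INTER_CUBIC))
h=cv2.cvtColor(im,cv2.COLOR_BGR2HSV)
m=cv2.inRange(h,(18,120,60),(35,255,255)); k,l,st,c=cv2.connectedComponentsWithStats(m)
for i in range(1,k):
    if st[i,4]>60: print(st[i],c[i],ray(cm,*c[i],.188)[:2])
m=cv2.inRange(h,(50,130,60),(75,255,255)); k,l,st,c=cv2.connectedComponentsWithStats(m)
for i in range(1,k):
    if st[i,4]>60: print('g',st[i],c[i],ray(cm,*c[i],.014)[:2])
# disc outline
m=((h[:,:,1]<40)&(h[:,:,2]<130)).astype(np.uint8)
P=[]
for a,b in [(172,100),(180,60),(525,100),(515,60),(500,175),(470,225),(350,291),(200,190),(180,150)]: P.append(ray(cm,a/1.5-.2,b/1.5-.2,.014)[:2])
P=np.array(P);q=least_squares(lambda c:np.hypot(*(P-c).T)-.155,P.mean(0)); print(q.x,(q.fun*1e3).round(1))
print('knob',ray(cm,265/1.5,263/1.5,.094))
print('held bottom pred', proj(cm,[.6198,-.0784,.215]),'top',proj(cm,[.6198,-.0784,.365]))
E
```

```text
[222  30  34  37 977] [238.8444217   48.23746162] [ 0.51657117 -0.06118624]
[ 171   34   62   62 1948] [201.54876797  64.63090349] [ 0.51836501 -0.09357543]
[229  85  33  33 843] [245.1257414  100.90510083] [ 0.55614367 -0.07000023]
[179  90  33  33 876] [194.91552511 105.88812785] [ 0.54645222 -0.11063097]
[ 225  241   70   74 4000] [259.60275 277.0925 ] [ 0.71499242 -0.1117723 ]
g [117  86  38  11 318] [135.43081761  91.06289308] [ 0.49967402 -0.21086922]
[ 0.52198654 -0.08476832] [-4.2 -8.8 -1.  -6.  -9.2 -7.1  6.4 -5.3 -3.4]
knob [ 0.61061766 -0.17821996  0.094     ]
held bottom pred [260.54858876 183.26141745] top [261.85751207 291.37695494]
```

View pics/w3c.png

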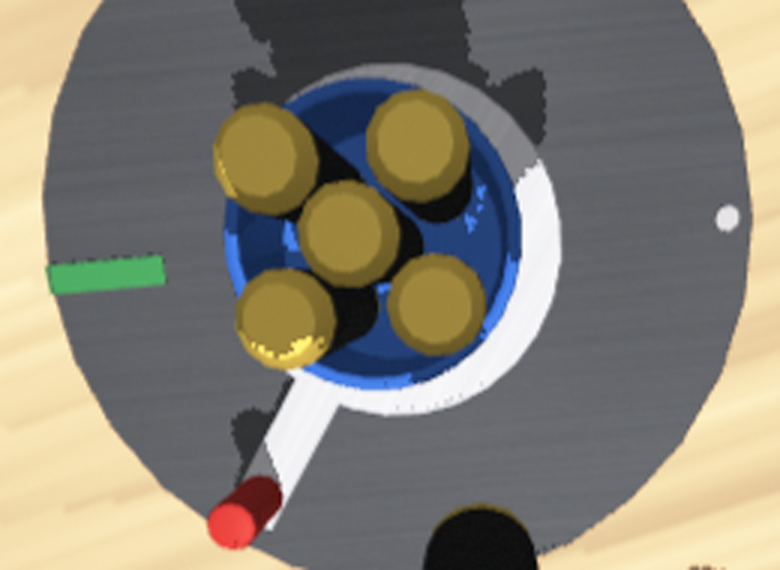

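```bash
python3 - <<'E'
from h import *
cm=np.load('cm3.npy',allow_pickle=True).item()
g=lambda x,y,z: ray(cm,x/3+100-.33,y/3-.33,z)[:2]
C=[]
for p in [(413,141),(262,153),(347,232),(435,303),(285,317)]: C.append(g(*p,.192)); print(C[-1].round(4))
C=np.array(C); print('ringmean',C[[0,1,3,4]].mean(0))
q=least_squares(lambda c:np.hypot(*(C[[0,1,3,4]]-c[:2]).T)-c[2],[.53,-.08,.03]);print(q.x,q.fun)
def fit(pts,z,r):
    P=np.array([g(*p,z) for p in pts]);q=least_squares(lambda c:np.hypot(*(P-c[:2]).T)-c[2],[*P.mean(0),r]);print(q.x,(q.fun*1e3).round(1))
fit([(50,130),(43,190),(60,325),(90,395),(160,490),(200,525),(700,420),(745,300),(751,230),(745,160),(700,25),(570,540)],.014,.155)
fit([(522,240),(510,310),(470,360),(410,385),(370,389),(340,382),(370,78),(330,83),(500,175),(520,215)],.122,.05)
a=g(47,278,.014);b=g(165,270,.014);print(a,b)
for c in C: print(np.degrees(np.arctan2(*(c-q.x[:2])[::-1])).round(1),np.hypot(*(c-q.x[:2])).round(4))
E
```

```text
[ 0.5156 -0.0618]
[ 0.5056 -0.1   ]
[ 0.531  -0.0861]
[ 0.5558 -0.0701]
[ 0.5461 -0.1099]
ringmean [ 0.53078379 -0.08545895]
[ 0.531106   -0.0856941   0.02882646] [-0.00039577  0.00039018  0.00038127 -0.00037567]
[ 0.53211438 -0.08714262  0.15419858] [-0.4 -0.5 -0.2 -0.3  0.7  1.4  0.9  0.5 -0.2 -0.5  0.8 -2.2]
[ 0.53127595 -0.08599232  0.04905424] [ 0.1  1.5  1.2 -0.4 -0.2 -0.9  0.5  0.7 -2.5  0.1]
[ 0.49256664 -0.23661362] [ 0.50626504 -0.18617876]
123.0 0.0284
-150.7 0.0292
-100.6 0.0004
32.3 0.0292
-58.3 0.0285
```

Emit:
apply_moves --deltas '[{"xyz": [-0.02, 0.005, 0], "turn": 0}, {"xyz": [-0.03, 0.008, 0], "turn": 0}, {"xyz": [-0.022, 0.006, 0], "turn": 0}, {"xyz": [-0.01, 0.0035, 0], "turn": 0}, {"xyz": [0, 0, 0], "turn": 0}, {"xyz": [0, 0, -0.01], "turn": 0}, {"xyz": [0, 0, 0], "turn": 0}, {"xyz": [0, 0, 0], "turn": 0}]'

```text
clock: 5.43
tcp_pos: [0.5385, -0.0571, 0.4927]
orientation: [-0.518, -3.097, 0.001]
contact_force: [0.2, -0.6, -1.5]
grip_width: 0.0265
```

```bash
python3 - <<'E'
from h import *
o=readout.get_obs();print(o['clock'],o['tcp_pos'],o['orientation'],o['contact_force'])
cm=camera_model('wrist'); np.save('cm4.npy',cm,allow_pickle=True)
save('wrist','w4')
d=grab_frame('side')[:,:,::-1];cv2.imwrite('pics/d4.png',cv2.resize(d[60:240,230:390],None,fx=4,fy=4))
E
```

```text
5.4333 [ 0.53849811 -0.05714386  0.49272295] [-5.18390552e-01 -3.09717399e+00  1.21232719e-03] [ 0.17821179 -0.56429964 -1.48363524]
```

View pics/w4.png

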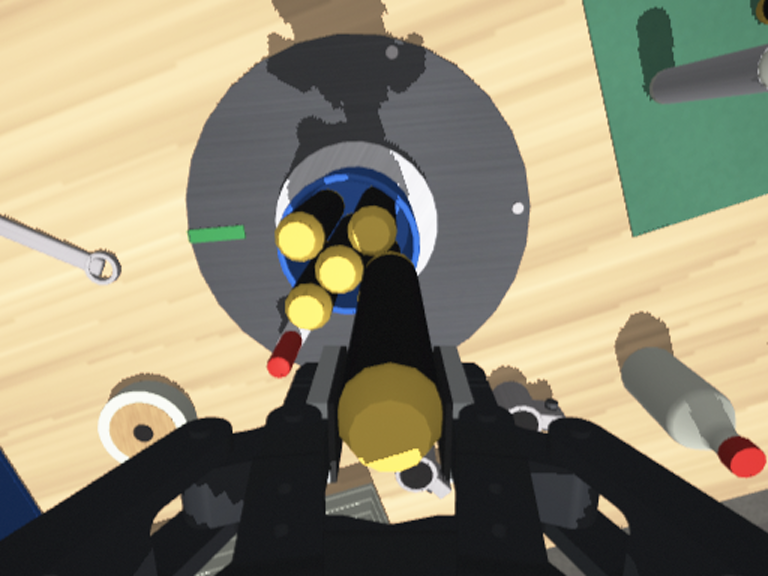

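View pics/d4.png

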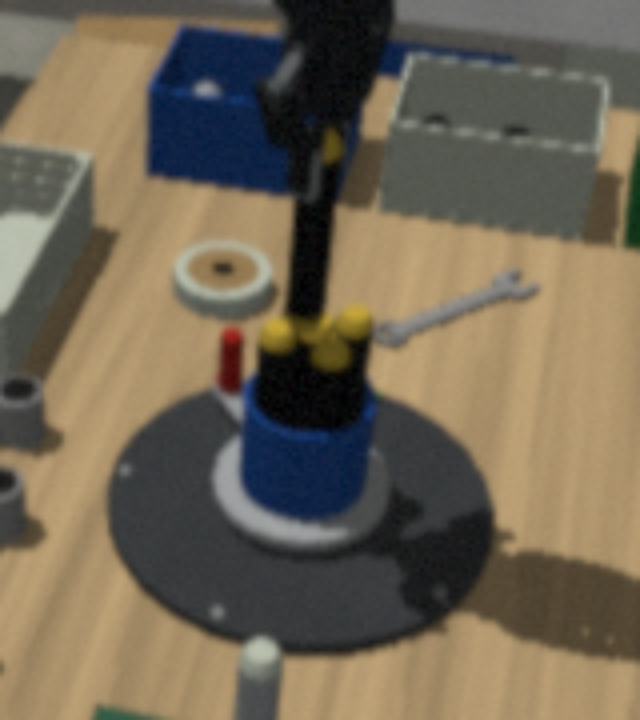

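Emit:
apply_moves --deltas '[{"xyz": [0, 0.001, -0.006], "turn": 0}, {"xyz": [0, 0, -0.006], "turn": 0}, {"xyz": [0, 0, -0.005], "turn": 0}, {"xyz": [0, 0, -0.005], "turn": 0}, {"xyz": [0, 0, -0.004], "turn": 0}, {"xyz": [0, 0, 0], "turn": 0}]'

```text
clock: 6.03
tcp_pos: [0.5376, -0.0563, 0.4666]
orientation: [-0.519, -3.097, 0.001]
contact_force: [0.2, 0.7, -2.1]
grip_width: 0.0264
```

Emit:
apply_moves --deltas '[{"xyz": [0, 0, -0.005], "turn": 0}, {"xyz": [0, 0, -0.005], "turn": 0}, {"xyz": [0, 0, -0.005], "turn": 0}, {"xyz": [0, 0, -0.005], "turn": 0}, {"xyz": [0, 0, 0], "turn": 0}]'

```text
clock: 6.45
tcp_pos: [0.5375, -0.0562, 0.4465]
orientation: [-0.519, -3.097, 0.001]
contact_force: [0.1, -0.1, -1.7]
grip_width: 0.0262
```

Emit:
apply_moves --deltas '[{"xyz": [0, 0, -0.006], "turn": 0}, {"xyz": [0, 0, -0.006], "turn": 0}, {"xyz": [0, 0, -0.006], "turn": 0}, {"xyz": [0, 0, -0.006], "turn": 0}, {"xyz": [0, 0, 0], "turn": 0}]'

```text
clock: 6.87
tcp_pos: [0.5375, -0.0562, 0.4221]
orientation: [-0.518, -3.096, 0.001]
contact_force: [-0.5, 0.6, -1.8]
grip_width: 0.0262
```

```bash
python3 - <<'E'
from h import *
save('wrist','w5')
d=grab_frame('side')[:,:,::-1];cv2.imwrite('pics/d5.png',cv2.resize(d[60:240,230:390],None,fx=4,fy=4))
E
```

```text
(no output)
```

View pics/w5.png

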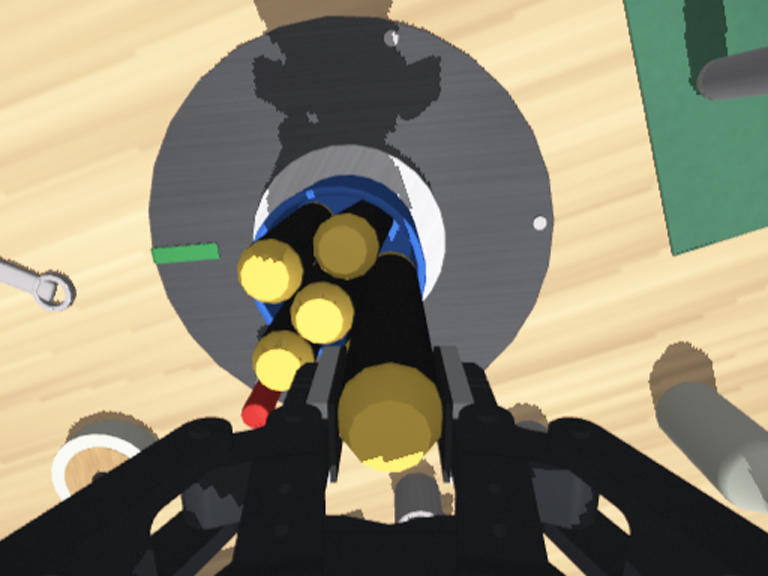

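View pics/d5.png

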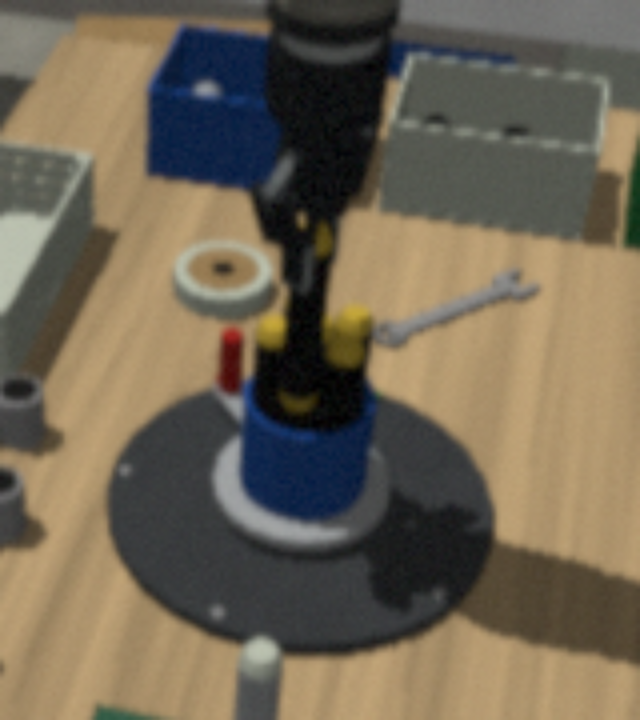

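Emit:
apply_moves --deltas '[{"xyz": [0, 0, -0.005], "turn": 0}, {"xyz": [0, 0, -0.005], "turn": 0}, {"xyz": [0, 0, -0.005], "turn": 0}, {"xyz": [0, 0, -0.005], "turn": 0}, {"xyz": [0, 0, -0.005], "turn": 0}, {"xyz": [0, 0, -0.005], "turn": 0}, {"xyz": [0, 0, 0], "turn": 0}]'

```text
clock: 7.55
tcp_pos: [0.5375, -0.0562, 0.3924]
orientation: [-0.518, -3.097, 0.001]
contact_force: [-0.4, -0.2, -2.3]
grip_width: 0.0269
```

Emit:
apply_moves --deltas '[{"xyz": [0, 0, -0.005], "turn": 0}, {"xyz": [0, 0, -0.005], "turn": 0}, {"xyz": [0, 0, -0.005], "turn": 0}, {"xyz": [0, 0, -0.005], "turn": 0}, {"xyz": [0, 0, 0], "turn": 0}]'

```text
clock: 7.97
tcp_pos: [0.5375, -0.0562, 0.3725]
orientation: [-0.518, -3.097, 0.001]
contact_force: [0.1, 1.0, -1.6]
grip_width: 0.0263
```

Emit:
apply_moves --deltas '[{"xyz": [0, 0, -0.002], "turn": 0}, {"xyz": [0, 0, 0], "turn": 0}, {"xyz": [0, 0, 0], "turn": 0}, {"xyz": [0, 0, 0], "turn": 0}, {"xyz": [0, 0, 0], "turn": 0}]' --claw 0

```text
clock: 8.38
tcp_pos: [0.538, -0.0563, 0.3721]
orientation: [0.519, 3.098, 0.0]
contact_force: [0.3, 0.4, -0.5]
grip_width: 0.043
```

Emit:
apply_moves --deltas '[{"xyz": [0, 0, 0.02], "turn": 0}, {"xyz": [0, 0, 0.03], "turn": 0}, {"xyz": [0, 0, 0.03], "turn": 0}, {"xyz": [0, 0, 0.02], "turn": 0}, {"xyz": [0, 0, 0], "turn": 0}]'

```text
clock: 8.8
tcp_pos: [0.539, -0.0568, 0.4766]
orientation: [0.518, 3.09, 0.003]
contact_force: [0.9, -0.6, 0.7]
grip_width: 0.0427
```

```bash
python3 - <<'E'
from h import *
print(readout.get_obs()['tcp_pos'])
cm=camera_model('wrist'); np.save('cm6.npy',cm,allow_pickle=True)
save('wrist','w6')
d=grab_frame('side')[:,:,::-1];cv2.imwrite('pics/d6.png',cv2.resize(d[60:240,230:390],None,fx=4,fy=4))
E
```

```text
[ 0.53895855 -0.05681643  0.47662504]
```

View pics/w6.png

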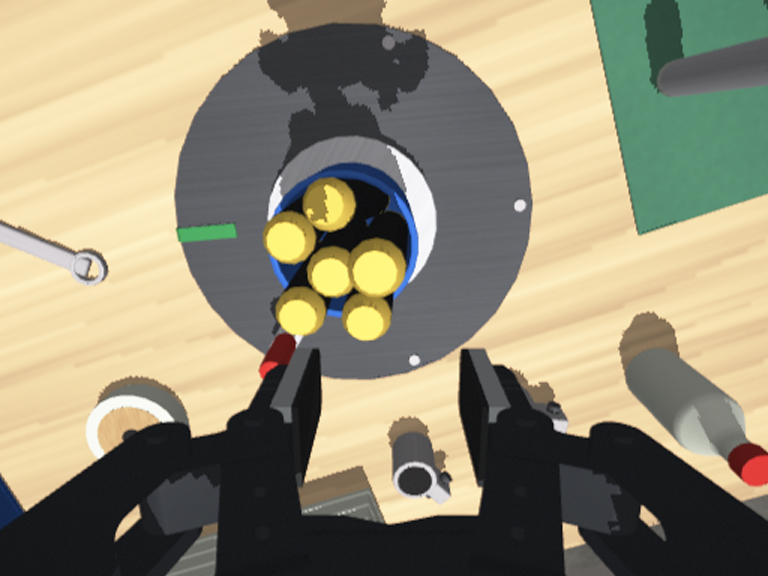

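View pics/d6.png

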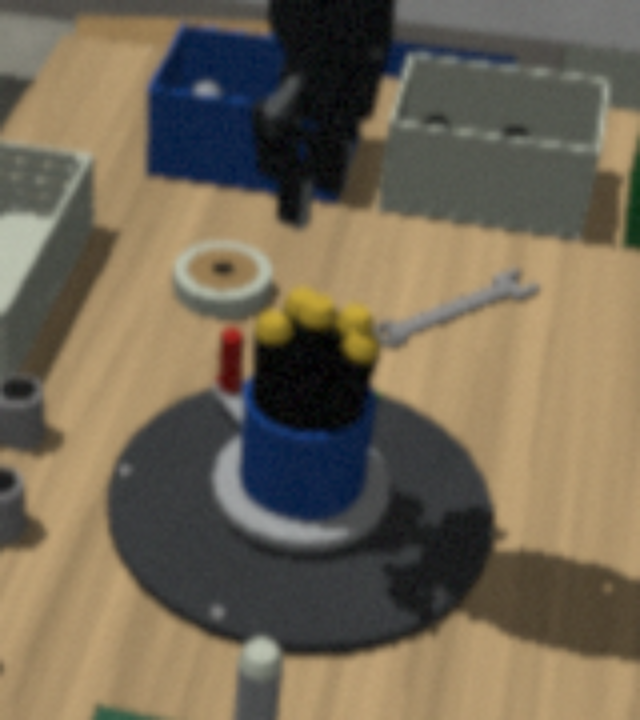

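```bash
cat >> h.py <<'E'
def caps(img,cm,z=.192,y1=None):
    h=cv2.cvtColor(img,cv2.COLOR_RGB2HSV)
    return h
E
python3 - <<'E'
from h import *
cm=np.load('cm6.npy',allow_pickle=True).item()
im=cv2.imread('pics/w6_raw.png')
cv2.imwrite('pics/w6c.png',cv2.resize(im[100:240,160:300],None,fx=5,fy=5,interpolation=cv2.INTER_CUBIC))
E
```

```text
(no output)
```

View pics/w6c.png

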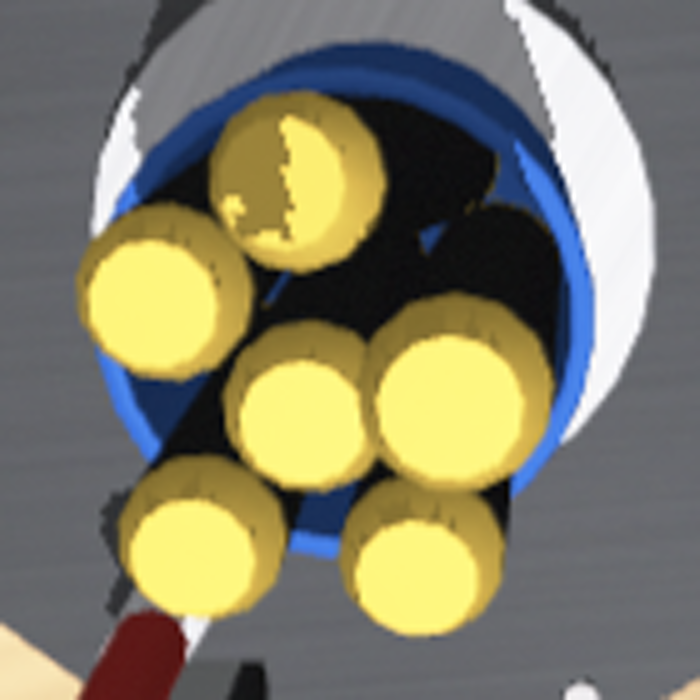

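```bash
python3 - <<'E'
from h import *
cm=np.load('cm6.npy',allow_pickle=True).item()
g=lambda x,y,z: ray(cm,x/5+160-.4,y/5+100-.4,z)[:2].round(4)
print('cam', -np.array(cm['R']).T@cm['t'])
for z in(.205,.215,.225): print('new',z,g(450,395,z))
for p in [(277,182),(150,308),(300,415),(190,555),(418,577)]: print(g(*p,.192), np.degrees(np.arctan2(*(g(*p,.192)-[.5315,-.086])[::-1])).round())
print(readout.get_obs()['tcp_pos'])
E
```

```text
cam [ 0.47206821 -0.03458909  0.44509196]
new 0.205 [ 0.531  -0.0619]
new 0.215 [ 0.5286 -0.0608]
new 0.225 [ 0.5261 -0.0597]
[ 0.4943 -0.077 ] 166.0
[ 0.506  -0.1025] -147.0
[ 0.5296 -0.0868] -157.0
[ 0.5457 -0.112 ] -61.0
[ 0.5613 -0.0785] 14.0
[ 0.53792381 -0.05636588  0.47240584]
```

Emit:
apply_moves --deltas '[{"xyz": [-0.004, -0.002, 0], "turn": 0}, {"xyz": [-0.004, -0.002, 0], "turn": 0}, {"xyz": [0, 0, -0.01], "turn": 0}, {"xyz": [0, 0, -0.02], "turn": 0}, {"xyz": [0, 0, -0.02], "turn": 0}, {"xyz": [0, 0, -0.015], "turn": 0}, {"xyz": [0, 0, -0.005], "turn": 0}, {"xyz": [0, 0, -0.005], "turn": 0}, {"xyz": [0, 0, -0.004], "turn": 0}, {"xyz": [0, 0, 0], "turn": 0}]' --claw 1

```text
clock: 9.73
tcp_pos: [0.5298, -0.0604, 0.3922]
orientation: [-0.519, -3.098, 0.0]
contact_force: [-0.5, 0.4, -0.6]
grip_width: -0.0002
```

Emit:
apply_moves --deltas '[{"xyz": [0, 0, -0.003], "turn": 0}, {"xyz": [0, 0, -0.003], "turn": 0}, {"xyz": [0, 0, -0.003], "turn": 0}, {"xyz": [0, 0, 0], "turn": 0}]'

```text
clock: 10.07
tcp_pos: [0.53, -0.0603, 0.3837]
orientation: [0.519, 3.098, 0.0]
contact_force: [-0.1, 0.3, 1.5]
grip_width: -0.0002
```

Emit:
apply_moves --deltas '[{"xyz": [0, 0, -0.002], "turn": 0}, {"xyz": [0, 0, -0.002], "turn": 0}, {"xyz": [0, 0, -0.002], "turn": 0}, {"xyz": [0, 0, 0], "turn": 0}]'

```text
clock: 10.4
tcp_pos: [0.5299, -0.0603, 0.3775]
orientation: [-0.519, -3.098, 0.0]
contact_force: [0.7, 0.2, 3.7]
grip_width: 0.0002
```

Emit:
apply_moves --deltas '[{"xyz": [0, 0, -0.002], "turn": 0}, {"xyz": [0, 0, -0.002], "turn": 0}, {"xyz": [0, 0, -0.002], "turn": 0}, {"xyz": [0, 0, 0], "turn": 0}]'

```text
clock: 10.73
tcp_pos: [0.5304, -0.0604, 0.3723]
orientation: [0.519, 3.097, 0.001]
contact_force: [0.4, 0.0, 6.1]
grip_width: 0.0004
```

```bash
python3 - <<'E'
from h import *
save('wrist','w7')
d=grab_frame('side')[:,:,::-1];cv2.imwrite('pics/d7.png',cv2.resize(d[80:220,250:370],None,fx=5,fy=5))
E
```

```text
(no output)
```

View pics/w7.png

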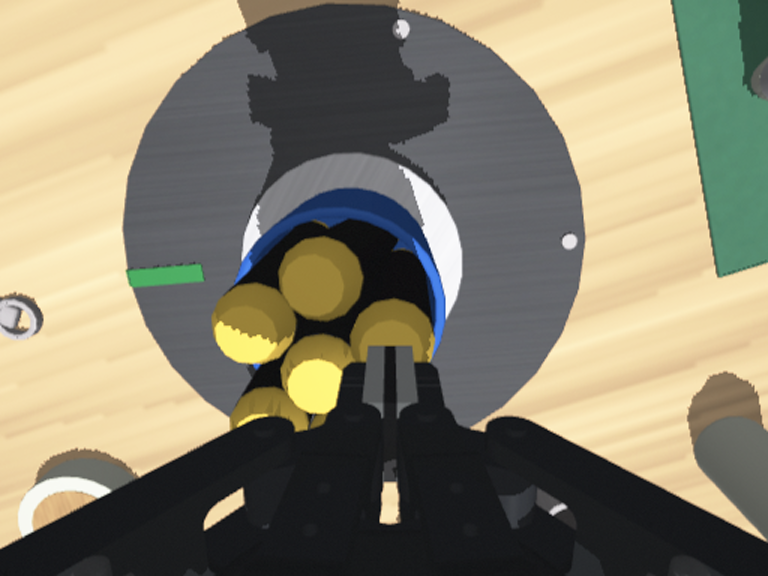

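View pics/d7.png

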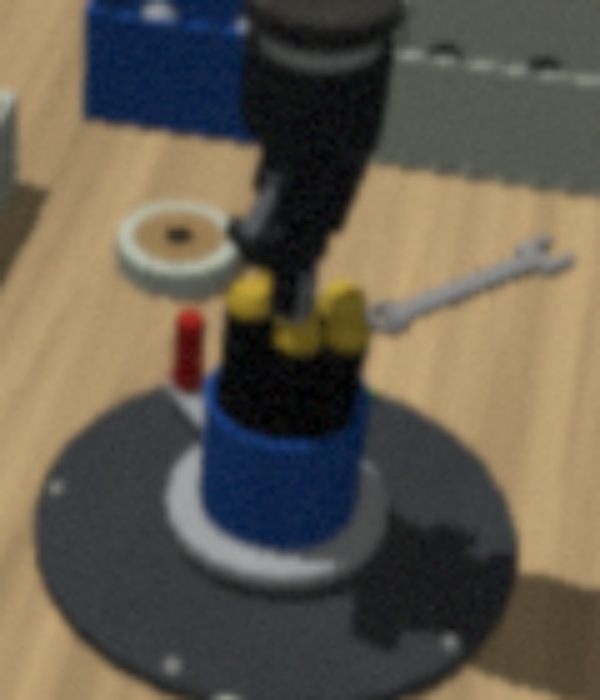

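Emit:
apply_moves --deltas '[{"xyz": [0, 0, -0.002], "turn": 0}, {"xyz": [0, 0, -0.002], "turn": 0}, {"xyz": [0, 0, -0.002], "turn": 0}, {"xyz": [0, 0, 0], "turn": 0}]'

```text
clock: 11.17
tcp_pos: [0.5303, -0.0603, 0.3662]
orientation: [0.519, 3.097, 0.0]
contact_force: [0.6, 0.4, 5.8]
grip_width: 0.0001
```

Emit:
apply_moves --deltas '[{"xyz": [0, 0, -0.001], "turn": 0}, {"xyz": [0, 0, -0.001], "turn": 0}, {"xyz": [0, 0, -0.001], "turn": 0}, {"xyz": [0, 0, 0], "turn": 0}]'

```text
clock: 11.5
tcp_pos: [0.5318, -0.0607, 0.3657]
orientation: [0.518, 3.091, 0.002]
contact_force: [0.7, -0.6, 18.9]
grip_width: -0.0
```

Emit:
apply_moves --deltas '[{"xyz": [0, 0, 0.02], "turn": 0}, {"xyz": [0, 0, 0.03], "turn": 0}, {"xyz": [0.02, 0, 0.03], "turn": 0}, {"xyz": [0.03, 0, 0.03], "turn": 0}, {"xyz": [0.03, 0, 0.02], "turn": 0}, {"xyz": [0, 0, 0], "turn": 0}, {"xyz": [0, 0, 0], "turn": 0}]' --claw -1

```text
clock: 12.08
tcp_pos: [0.6103, -0.06, 0.4921]
orientation: [0.518, 3.098, -0.001]
contact_force: [-0.5, -0.5, -1.5]
grip_width: 0.0832
```

```bash
python3 - <<'E'
from h import *
print(readout.get_obs()['tcp_pos'])
cm=camera_model('wrist'); np.save('cm8.npy',cm,allow_pickle=True)
im=save('wrist','w8')
cv2.imwrite('pics/w8c.png',cv2.resize(im[20:220,150:350,::-1],None,fx=3,fy=3,interpolation=cv2.INTER_CUBIC))
E
```

```text
[ 0.61027545 -0.05999123  0.49212497]
```

View pics/w8c.png

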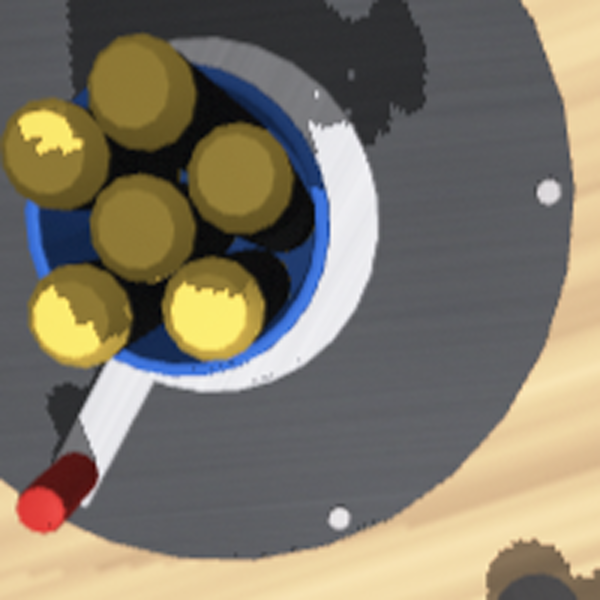

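```bash
python3 - <<'E'
from h import *
cm=np.load('cm8.npy',allow_pickle=True).item()
g=lambda x,y,z: ray(cm,x/3+150-.33,y/3+20-.33,z)[:2].round(4)
for p in [(140,88),(52,150),(141,226),(238,178),(78,316),(212,309)]:
    q=g(*p,.192)-[.5315,-.086]; print(g(*p,.192),q.round(4),np.hypot(*q).round(4),np.degrees(np.arctan2(q[1],q[0])).round())
E
```

```text
[ 0.4996 -0.0731] [-0.0319  0.0129] 0.0344 158.0
[ 0.5059 -0.0997] [-0.0256 -0.0137] 0.029 -152.0
[ 0.5305 -0.0853] [-0.001   0.0007] 0.0012 145.0
[ 0.5275 -0.0574] [-0.004   0.0286] 0.0289 98.0
[ 0.5464 -0.1097] [ 0.0149 -0.0237] 0.028 -58.0
[ 0.5562 -0.0755] [0.0247 0.0105] 0.0268 23.0
```

Emit:
apply_moves --deltas '[{"xyz": [-0.01, 0.022, 0], "turn": 0}, {"xyz": [-0.0125, 0.033, 0], "turn": 0}, {"xyz": [-0.0125, 0.033, 0], "turn": 0}, {"xyz": [-0.0125, 0.033, 0], "turn": 0}, {"xyz": [-0.0125, 0.033, 0], "turn": 0}, {"xyz": [-0.0125, 0.033, -0.01], "turn": 0}, {"xyz": [-0.0125, 0.033, -0.01], "turn": 0}, {"xyz": [-0.0125, 0.033, -0.01], "turn": 0}, {"xyz": [-0.0125, 0.033, -0.01], "turn": 0}, {"xyz": [-0.0125, 0.033, -0.01], "turn": 0}, {"xyz": [-0.0125, 0.033, -0.008], "turn": 0}, {"xyz": [0, 0, 0], "turn": 0}]'

```text
clock: 13.13
tcp_pos: [0.4689, 0.2981, 0.4307]
orientation: [-0.501, -3.095, 0.002]
contact_force: [0.3, 0.6, -0.8]
grip_width: 0.0853
```

Emit:
apply_moves --deltas '[{"xyz": [0, 0, 0], "turn": 0}, {"xyz": [0, 0, 0], "turn": 0}]'

```text
clock: 13.3
tcp_pos: [0.4737, 0.2906, 0.4331]
orientation: [-0.519, -3.097, 0.004]
contact_force: [-0.1, 0.2, 0.0]
grip_width: 0.0854
```

```bash
python3 - <<'E'
from h import *
print(readout.get_obs()['tcp_pos'])
cm=camera_model('wrist'); np.save('cm9.npy',cm,allow_pickle=True)
im=save('wrist','w9')[:,:,::-1]
h=cv2.cvtColor(im,cv2.COLOR_BGR2HSV)
m=cv2.inRange(h,(20,80,225),(35,255,255));k,l,st,c=cv2.connectedComponentsWithStats(m)
for i in range(1,k):
    if st[i,4]>100: print(st[i],c[i],ray(cm,*c[i],.151))
E
```

```text
[0.47371894 0.29056596 0.43309471]
[252 177  25  25 495] [264.06666667 188.98383838] [0.47709231 0.29136498 0.151     ]
```

View pics/w9.png

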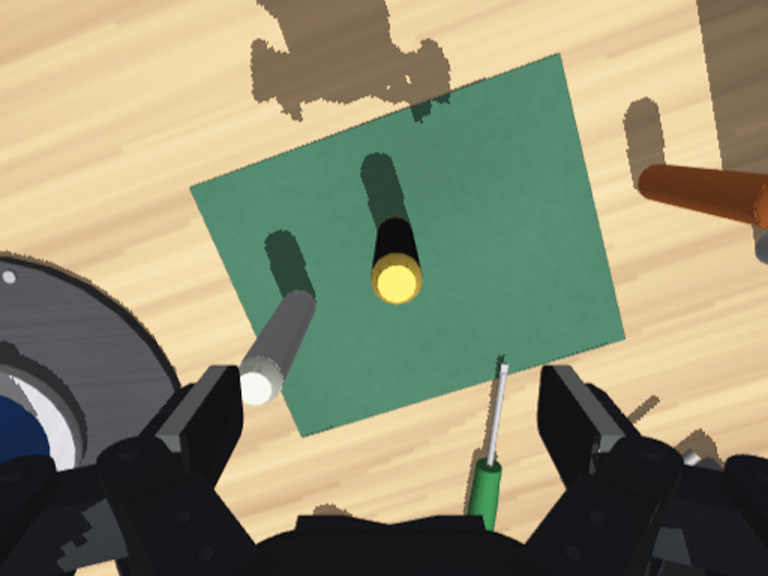

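Emit:
apply_moves --deltas '[{"xyz": [0.003, 0, -0.025], "turn": 0}, {"xyz": [0, 0, -0.025], "turn": 0}, {"xyz": [0, 0, -0.025], "turn": 0}, {"xyz": [0, 0, -0.025], "turn": 0}, {"xyz": [0, 0, -0.02], "turn": 0}, {"xyz": [0, 0, -0.015], "turn": 0}, {"xyz": [0, 0, -0.009], "turn": 0}, {"xyz": [0, 0, 0], "turn": 0}, {"xyz": [0, 0, 0], "turn": 0}]' --claw -0.4

```text
clock: 14.1
tcp_pos: [0.4778, 0.2908, 0.2905]
orientation: [0.521, 3.098, -0.001]
contact_force: [0.0, 0.3, -0.9]
grip_width: 0.0597
```

```bash
python3 - <<'E'
from h import *
print(readout.get_obs()['tcp_pos'])
save('wrist','w10')
E
```

```text
[0.47782074 0.29083318 0.29048346]
```

View pics/w10.png

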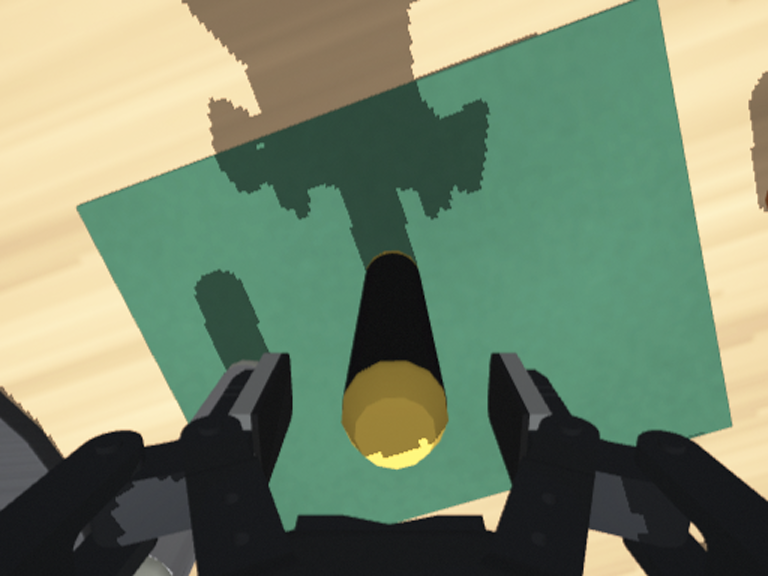

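Emit:
apply_moves --deltas '[{"xyz": [0, 0, 0], "turn": 0}, {"xyz": [0, 0, 0], "turn": 0}, {"xyz": [0, 0, 0], "turn": 0}, {"xyz": [0, 0, 0], "turn": 0}, {"xyz": [0, 0, 0], "turn": 0}, {"xyz": [0, 0, 0.015], "turn": 0}, {"xyz": [0, 0, 0.03], "turn": 0}, {"xyz": [0, 0, 0.036], "turn": 0}, {"xyz": [0, 0, 0.036], "turn": 0}, {"xyz": [0, 0, 0.036], "turn": 0}, {"xyz": [0, 0, 0.036], "turn": 0}, {"xyz": [0, 0, 0.026], "turn": 0}]' --claw 1

```text
clock: 15.15
tcp_pos: [0.4772, 0.2914, 0.5086]
orientation: [0.519, 3.096, 0.004]
contact_force: [0.8, 0.1, -1.2]
grip_width: 0.027
```

Emit:
apply_moves --deltas '[{"xyz": [0.002, -0.02, 0], "turn": 0}, {"xyz": [0.004, -0.036, 0], "turn": 0}, {"xyz": [0.004, -0.036, 0], "turn": 0}, {"xyz": [0.004, -0.036, 0], "turn": 0}, {"xyz": [0.005, -0.036, 0], "turn": 0}, {"xyz": [0.005, -0.036, 0], "turn": 0}, {"xyz": [0.005, -0.036, 0], "turn": 0}, {"xyz": [0.005, -0.036, 0], "turn": 0}, {"xyz": [0.005, -0.036, 0], "turn": 0}, {"xyz": [0.004, -0.036, 0], "turn": 0}, {"xyz": [0.004, -0.036, 0], "turn": 0}, {"xyz": [0, -0.027, 0], "turn": 0}]'

```text
clock: 16.15
tcp_pos: [0.5239, -0.1185, 0.5053]
orientation: [0.522, 3.097, -0.001]
contact_force: [0.4, 0.2, -1.4]
grip_width: 0.0264
```

Emit:
apply_moves --deltas '[{"xyz": [0, 0, 0], "turn": 0}, {"xyz": [0, 0, 0], "turn": 0}, {"xyz": [0, 0, 0], "turn": 0}]'

```text
clock: 16.4
tcp_pos: [0.5242, -0.1146, 0.5049]
orientation: [-0.518, -3.098, -0.001]
contact_force: [0.7, 0.4, -1.6]
grip_width: 0.0267
```

```bash
python3 - <<'E'
from h import *
print(readout.get_obs()['tcp_pos'])
save('wrist','w11')
d=grab_frame('side')[:,:,::-1];cv2.imwrite('pics/d11.png',cv2.resize(d[60:240,230:390],None,fx=4,fy=4))
E
```

```text
[ 0.52423517 -0.11461552  0.50490341]
```

View pics/w11.png

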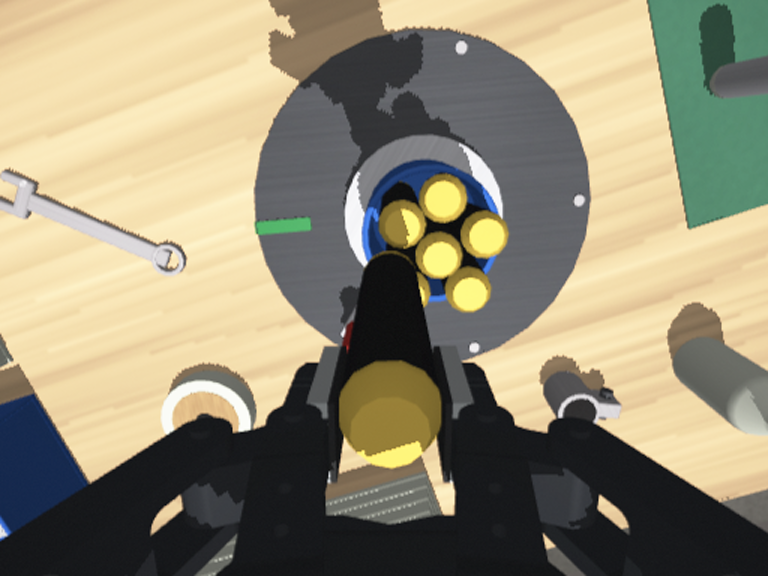

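View pics/d11.png

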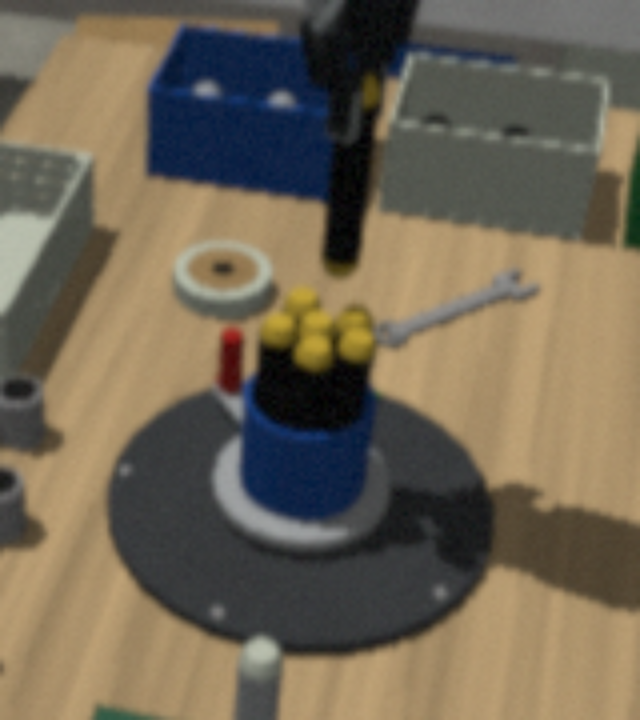

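Emit:
apply_moves --deltas '[{"xyz": [0, 0, -0.01], "turn": 0}, {"xyz": [0, 0, -0.01], "turn": 0}, {"xyz": [0, 0, -0.005], "turn": 0}, {"xyz": [0, 0, -0.005], "turn": 0}, {"xyz": [0, 0, -0.005], "turn": 0}, {"xyz": [0, 0, -0.005], "turn": 0}, {"xyz": [0, 0, 0], "turn": 0}]'

```text
clock: 17.08
tcp_pos: [0.5241, -0.1154, 0.4641]
orientation: [-0.519, -3.097, 0.001]
contact_force: [0.3, -0.8, -2.4]
grip_width: 0.026
```

Emit:
apply_moves --deltas '[{"xyz": [0, 0, -0.005], "turn": 0}, {"xyz": [0, 0, -0.005], "turn": 0}, {"xyz": [0, 0, -0.005], "turn": 0}, {"xyz": [0, 0, -0.005], "turn": 0}, {"xyz": [0, 0, 0], "turn": 0}]'

```text
clock: 17.5
tcp_pos: [0.5241, -0.1151, 0.444]
orientation: [-0.518, -3.097, 0.0]
contact_force: [0.1, -0.6, -1.9]
grip_width: 0.0258
```

Emit:
apply_moves --deltas '[{"xyz": [0, 0, -0.005], "turn": 0}, {"xyz": [0, 0, -0.005], "turn": 0}, {"xyz": [0, 0, -0.005], "turn": 0}, {"xyz": [0, 0, -0.005], "turn": 0}, {"xyz": [0, 0, 0], "turn": 0}]'

```text
clock: 17.92
tcp_pos: [0.5242, -0.1153, 0.4241]
orientation: [-0.519, -3.097, 0.001]
contact_force: [0.9, -1.1, -2.1]
grip_width: 0.0264
```

```bash
python3 - <<'E'
from h import *
print(readout.get_obs()['tcp_pos'])
save('wrist','w12')
d=grab_frame('side')[:,:,::-1];cv2.imwrite('pics/d12.png',cv2.resize(d[60:240,230:390],None,fx=4,fy=4))
E
```

```text
[ 0.52420124 -0.11525635  0.42407585]
```

View pics/w12.png

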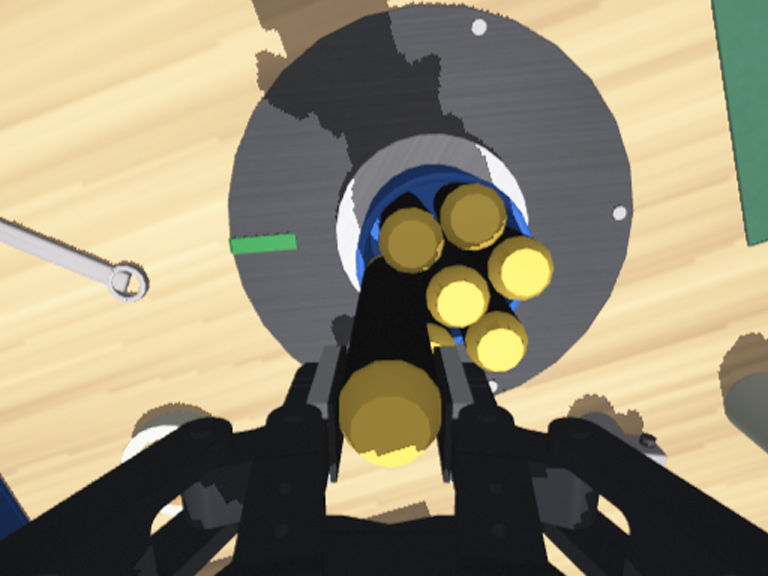

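View pics/d12.png

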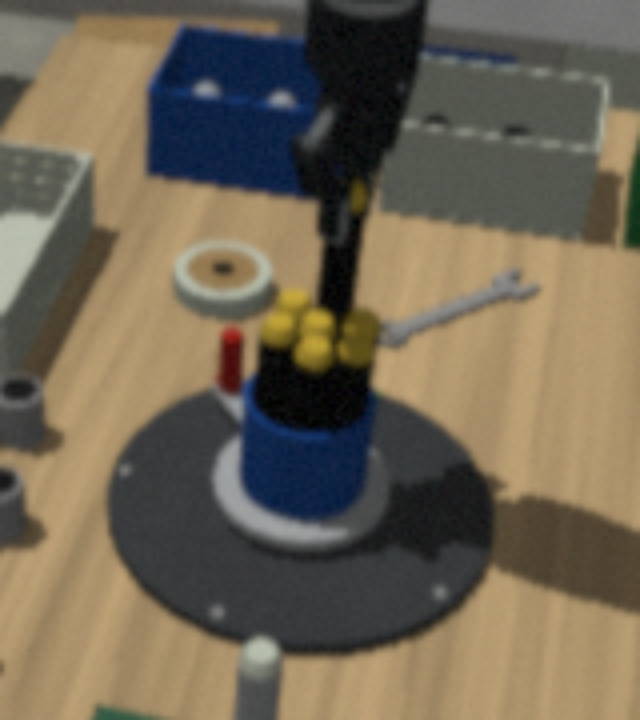

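Slides in between. Continue into the tub.

Emit:
apply_moves --deltas '[{"xyz": [0, 0, -0.005], "turn": 0}, {"xyz": [0, 0, -0.005], "turn": 0}, {"xyz": [0, 0, -0.005], "turn": 0}, {"xyz": [0, 0, -0.005], "turn": 0}, {"xyz": [0, 0, 0], "turn": 0}]'

```text
clock: 18.43
tcp_pos: [0.5242, -0.1152, 0.4041]
orientation: [-0.519, -3.098, 0.001]
contact_force: [3.1, -1.3, -3.2]
grip_width: 0.0264
```

Emit:
apply_moves --deltas '[{"xyz": [0, 0, -0.005], "turn": 0}, {"xyz": [0, 0, -0.005], "turn": 0}, {"xyz": [0, 0, -0.005], "turn": 0}, {"xyz": [0, 0, 0], "turn": 0}]'

```text
clock: 18.77
tcp_pos: [0.5244, -0.115, 0.3892]
orientation: [-0.518, -3.098, 0.0]
contact_force: [3.2, -0.1, -3.8]
grip_width: 0.0263
```

Emit:
apply_moves --deltas '[{"xyz": [0, 0, -0.005], "turn": 0}, {"xyz": [0, 0, -0.005], "turn": 0}, {"xyz": [0, 0, -0.005], "turn": 0}, {"xyz": [0, 0, -0.002], "turn": 0}, {"xyz": [0, 0, 0], "turn": 0}]'

```text
clock: 19.18
tcp_pos: [0.5243, -0.1151, 0.3726]
orientation: [-0.519, -3.098, -0.0]
contact_force: [3.3, 0.1, -2.9]
grip_width: 0.0264
```

Emit:
apply_moves --deltas '[{"xyz": [0, 0, 0], "turn": 0}, {"xyz": [0, 0, 0], "turn": 0}, {"xyz": [0, 0, 0], "turn": 0}, {"xyz": [0, 0, 0.01], "turn": 0}, {"xyz": [0, 0, 0.03], "turn": 0}, {"xyz": [0, 0, 0.03], "turn": 0}, {"xyz": [0.02, 0, 0.03], "turn": 0}, {"xyz": [0.03, 0, 0.02], "turn": 0}, {"xyz": [0.02, 0, 0], "turn": 0}, {"xyz": [0, 0, 0], "turn": 0}, {"xyz": [0, 0, 0], "turn": 0}]' --claw 0

```text
clock: 20.1
tcp_pos: [0.5946, -0.1151, 0.4933]
orientation: [-0.518, -3.098, 0.001]
contact_force: [-1.4, -0.9, -0.4]
grip_width: 0.0426
```

```bash
python3 - <<'E'
from h import *
print(readout.get_obs()['tcp_pos'])
cm=camera_model('wrist'); np.save('cm13.npy',cm,allow_pickle=True)
im=save('wrist','w13')
cv2.imwrite('pics/w13c.png',cv2.resize(im[20:220,200:400,::-1],None,fx=3,fy=3,interpolation=cv2.INTER_CUBIC))
E
```

```text
[ 0.59456509 -0.11507123  0.49331334]
```

View pics/w13c.png

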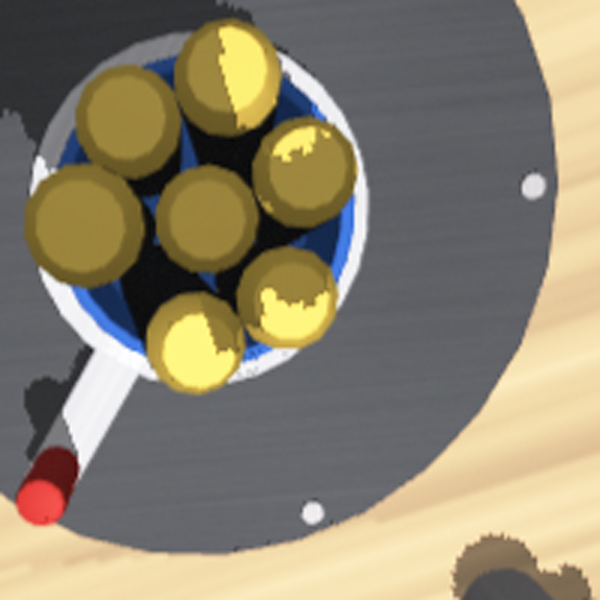

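```bash
python3 - <<'E'
from h import *
cm=np.load('cm13.npy',allow_pickle=True).item()
g=lambda x,y,z: ray(cm,x/3+200-.33,y/3+20-.33,z)[:2].round(4)
for z in (.215,.225): print('new',g(80,228,z))
for p in [(228,72),(125,118),(206,218),(306,172),(190,345),(288,300)]:
    q=g(*p,.192)-[.5315,-.086]; print(g(*p,.192),np.hypot(*q).round(4),np.degrees(np.arctan2(q[1],q[0])).round())
E
```

```text
new [ 0.5227 -0.1166]
new [ 0.5229 -0.1157]
[ 0.4991 -0.0707] 0.0358 155.0
[ 0.5008 -0.0987] 0.0332 -158.0
[ 0.5305 -0.0871] 0.0015 -132.0
[ 0.5281 -0.0592] 0.027 97.0
[ 0.5602 -0.1015] 0.0326 -28.0
[ 0.5574 -0.0731] 0.0289 26.0
```

Emit:
apply_moves --deltas '[{"xyz": [-0.02, 0, 0], "turn": 0}, {"xyz": [-0.03, 0, 0], "turn": 0}, {"xyz": [-0.02, 0, 0], "turn": 0}, {"xyz": [-0.001, 0, -0.02], "turn": 0}, {"xyz": [0, 0, -0.03], "turn": 0}, {"xyz": [0, 0, -0.02], "turn": 0}, {"xyz": [0, 0, -0.015], "turn": 0}, {"xyz": [0, 0, -0.007], "turn": 0}, {"xyz": [0, 0, -0.003], "turn": 0}, {"xyz": [0, 0, 0], "turn": 0}]' --claw 1

```text
clock: 20.98
tcp_pos: [0.5229, -0.1155, 0.3982]
orientation: [-0.519, -3.098, 0.0]
contact_force: [0.6, -0.2, -0.3]
grip_width: -0.0004
```

Emit:
apply_moves --deltas '[{"xyz": [0, 0, -0.003], "turn": 0}, {"xyz": [0, 0, -0.003], "turn": 0}, {"xyz": [0, 0, -0.003], "turn": 0}, {"xyz": [0, 0, 0], "turn": 0}]'

```text
clock: 21.32
tcp_pos: [0.5234, -0.1153, 0.3892]
orientation: [0.519, 3.098, 0.0]
contact_force: [0.3, -0.2, 1.6]
grip_width: -0.0002
```

Emit:
apply_moves --deltas '[{"xyz": [0, 0, -0.002], "turn": 0}, {"xyz": [0, 0, -0.002], "turn": 0}, {"xyz": [0, 0, -0.002], "turn": 0}, {"xyz": [0, 0, 0], "turn": 0}]'

```text
clock: 21.65
tcp_pos: [0.5234, -0.1154, 0.3829]
orientation: [0.519, 3.098, -0.0]
contact_force: [1.6, -0.0, 2.0]
grip_width: 0.0001
```

Emit:
apply_moves --deltas '[{"xyz": [0, 0, -0.002], "turn": 0}, {"xyz": [0, 0, -0.002], "turn": 0}, {"xyz": [0, 0, -0.002], "turn": 0}, {"xyz": [0, 0, 0], "turn": 0}]'

```text
clock: 21.98
tcp_pos: [0.5235, -0.1154, 0.377]
orientation: [0.519, 3.098, -0.0]
contact_force: [1.2, -0.7, 1.8]
grip_width: 0.0
```

Emit:
apply_moves --deltas '[{"xyz": [0, 0, -0.002], "turn": 0}, {"xyz": [0, 0, -0.002], "turn": 0}, {"xyz": [0, 0, 0], "turn": 0}]'

```text
clock: 22.23
tcp_pos: [0.5231, -0.1152, 0.3726]
orientation: [-0.519, -3.098, 0.0]
contact_force: [1.4, -0.2, 1.4]
grip_width: 0.0002
```

Emit:
apply_moves --deltas '[{"xyz": [0, 0, -0.002], "turn": 0}, {"xyz": [0, 0, -0.002], "turn": 0}, {"xyz": [0, 0, 0], "turn": 0}]'

```text
clock: 22.48
tcp_pos: [0.5229, -0.1151, 0.3684]
orientation: [-0.518, -3.097, 0.0]
contact_force: [-1.2, -0.4, 0.1]
grip_width: 0.0
```

Emit:
apply_moves --deltas '[{"xyz": [0, 0, -0.001], "turn": 0}, {"xyz": [0, 0, -0.001], "turn": 0}, {"xyz": [0, 0, -0.001], "turn": 0}, {"xyz": [0, 0, 0], "turn": 0}]'

```text
clock: 22.82
tcp_pos: [0.5232, -0.1152, 0.3659]
orientation: [-0.519, -3.098, -0.0]
contact_force: [0.1, -0.3, 1.0]
grip_width: -0.0001
```

```bash
python3 - <<'E'
from h import *
save('wrist','w14')
E
```

```text
(no output)
```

View pics/w14.png

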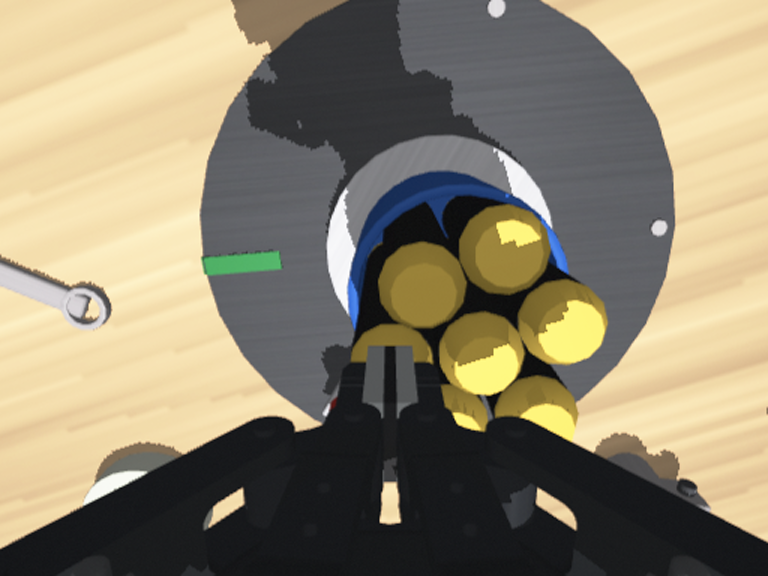

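Emit:
apply_moves --deltas '[{"xyz": [0, 0, -0.001], "turn": 0}, {"xyz": [0, 0, -0.001], "turn": 0}, {"xyz": [0, 0, 0], "turn": 0}]'

```text
clock: 23.12
tcp_pos: [0.5241, -0.1156, 0.3656]
orientation: [0.519, 3.096, 0.001]
contact_force: [-1.3, 0.2, 8.6]
grip_width: 0.0003
```

Emit:
apply_moves --deltas '[{"xyz": [0, 0, 0.02], "turn": 0}, {"xyz": [0, 0, 0.03], "turn": 0}, {"xyz": [0.03, 0, 0.03], "turn": 0}, {"xyz": [0.03, 0, 0.03], "turn": 0}, {"xyz": [0.02, 0, 0.02], "turn": 0}, {"xyz": [0, 0, 0], "turn": 0}, {"xyz": [0, 0, 0], "turn": 0}]'

```text
clock: 23.7
tcp_pos: [0.6029, -0.1152, 0.4935]
orientation: [0.518, 3.097, -0.0]
contact_force: [-0.7, -0.9, -1.1]
grip_width: 0.0005
```

```bash
python3 - <<'E'
from h import *
o=readout.get_obs();print(o['tcp_pos'],o['orientation'],o['joints'])
cm=camera_model('wrist'); np.save('cm15.npy',cm,allow_pickle=True)
im=save('wrist','w15')
cv2.imwrite('pics/w15c.png',cv2.resize(im[20:220,180:380,::-1],None,fx=3,fy=3,interpolation=cv2.INTER_CUBIC))
d=grab_frame('side')[:,:,::-1];cv2.imwrite('pics/d15.png',cv2.resize(d[60:240,230:390],None,fx=4,fy=4))
s=grab_frame('scene')[:,:,::-1];cv2.imwrite('pics/s15.png',cv2.resize(s[150:260,130:260],None,fx=5,fy=5))
E
```

```text
[ 0.60292653 -0.11518344  0.49351171] [ 5.17889020e-01  3.09716437e+00 -4.68199210e-04] [-0.2931698   0.32762471  0.49951182  1.62557416 -0.1640562   1.22892171
  1.47835764]
```

View pics/w15c.png

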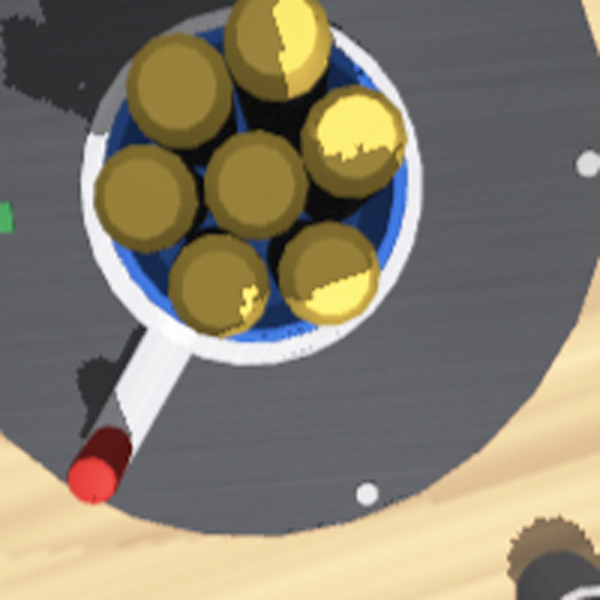

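View pics/d15.png

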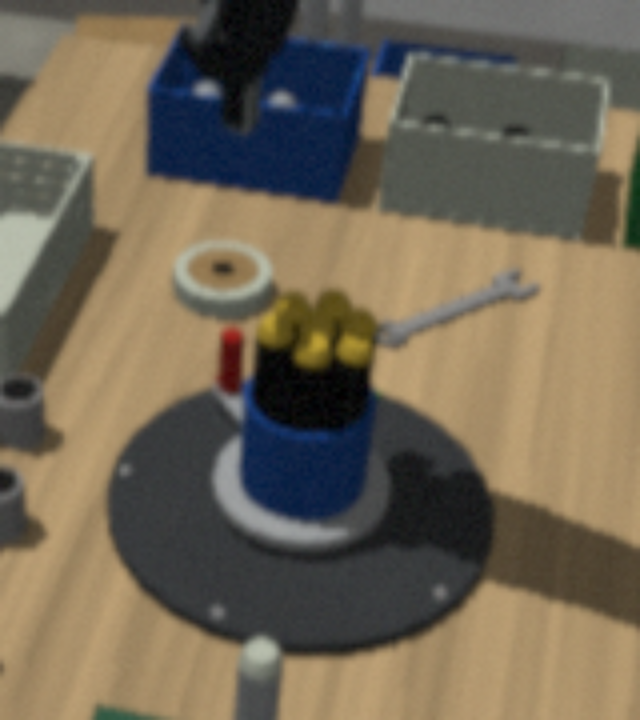

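View pics/s15.png

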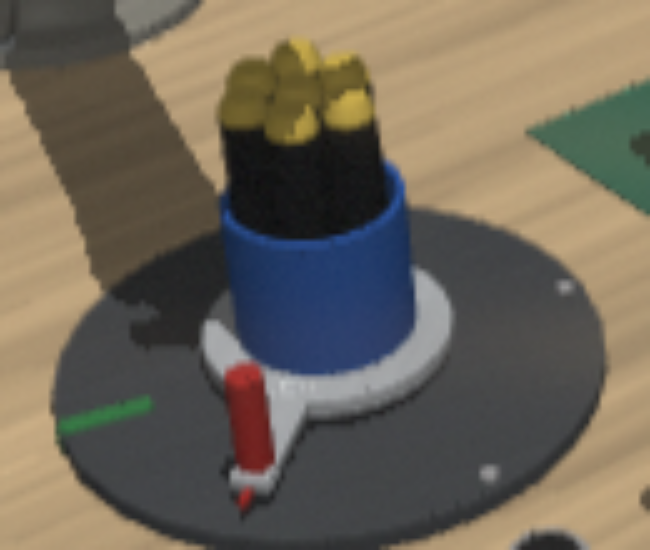

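```bash
python3 - <<'E'
from h import *
cm=np.load('cm15.npy',allow_pickle=True).item()
g=lambda x,y,z: ray(cm,x/3+180-.33,y/3+20-.33,z)[:2].round(4)
print('knob',g(92,481,.094)); 
im=cv2.imread('pics/w15_raw.png');h=cv2.cvtColor(im,cv2.COLOR_BGR2HSV)
m=cv2.inRange(h,(50,130,60),(75,255,255));k,l,st,c=cv2.connectedComponentsWithStats(m)
for i in range(1,k):
    if st[i,4]>60:
        ys,xs=np.where(l==i);P=np.array([ray(cm,x,y,.014)[:2] for x,y in zip(xs,ys)]);mu=P.mean(0);w,v=np.linalg.eigh(np.cov(P.T));print(st[i],mu,np.degrees(np.arctan2(*v[::-1,1])),np.degrees(np.arctan2(mu[1]+.0865,mu[0]-.5318)))
A=[]
for p in [(278,38),(178,90),(145,196),(256,184),(352,140),(217,284),(328,272)]:
    q=g(*p,.192)-[.5315,-.0865]; print(g(*p,.192),np.hypot(*q).round(4),np.degrees(np.arctan2(q[1],q[0])).round())
E
```

```text
knob [ 0.6106 -0.1783]
[145  88  39  12 332] [ 0.49963884 -0.21109605] 76.2299879453926 -104.47345869709311
[ 0.4999 -0.0708] 0.0353 154.0
[ 0.5031 -0.0983] 0.0308 -157.0
[ 0.5242 -0.115 ] 0.0294 -104.0
[ 0.5307 -0.087 ] 0.0009 -148.0
[ 0.5286 -0.0605] 0.0262 96.0
[ 0.5512 -0.1048] 0.0269 -43.0
[ 0.5578 -0.0762] 0.0282 21.0
```

Emit:
apply_moves --deltas '[{"xyz": [0.003, -0.02, 0], "turn": 0}, {"xyz": [0.003, -0.025, -0.02], "turn": 0}, {"xyz": [0.001, -0.0175, -0.03], "turn": 0}, {"xyz": [0, 0, -0.035], "turn": 0}, {"xyz": [0, 0, -0.035], "turn": 0}, {"xyz": [0, 0, -0.035], "turn": 0}, {"xyz": [0, 0, -0.025], "turn": 0}, {"xyz": [0, 0, 0], "turn": 0}, {"xyz": [0, 0, 0], "turn": 0}]' --claw -0.2 --squeeze 30

```text
clock: 24.6
tcp_pos: [0.608, -0.1777, 0.3118]
orientation: [-0.519, -3.094, 0.0]
contact_force: [0.1, 0.2, 0.0]
grip_width: 0.0511
```

```bash
python3 - <<'E'
from h import *
o=readout.get_obs();print(o['tcp_pos'],o['joints'][6])
save('wrist','w16')
E
```

```text
[ 0.60802651 -0.17773272  0.31177385] 1.673503625305749
```

View pics/w16.png

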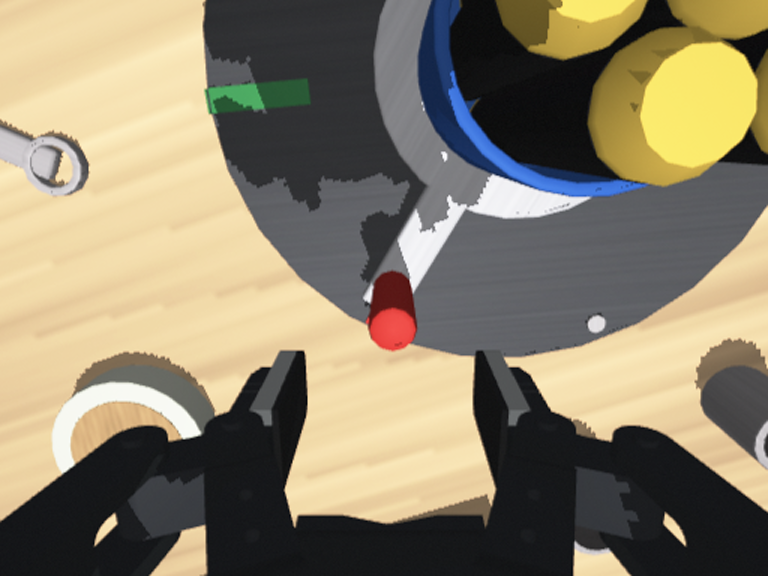

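Emit:
apply_moves --deltas '[{"xyz": [0.002, 0, -0.02], "turn": 0}, {"xyz": [0, 0, -0.02], "turn": 0}, {"xyz": [0, 0, -0.018], "turn": 0}, {"xyz": [0, 0, -0.01], "turn": 0}, {"xyz": [0, 0, -0.006], "turn": 0}, {"xyz": [0, 0, 0], "turn": 0}, {"xyz": [0, 0, 0], "turn": 0}]'

```text
clock: 25.23
tcp_pos: [0.6118, -0.1781, 0.2404]
orientation: [0.519, 3.097, -0.0]
contact_force: [0.0, -0.5, 0.0]
grip_width: 0.0513
```

```bash
python3 - <<'E'
from h import *
o=readout.get_obs();print(o['tcp_pos'],o['contact_force'])
save('wrist','w17')
E
```

```text
[ 0.61175033 -0.17805296  0.24037335] [ 0.01237461 -0.50808309  0.0284491 ]
```

View pics/w17.png

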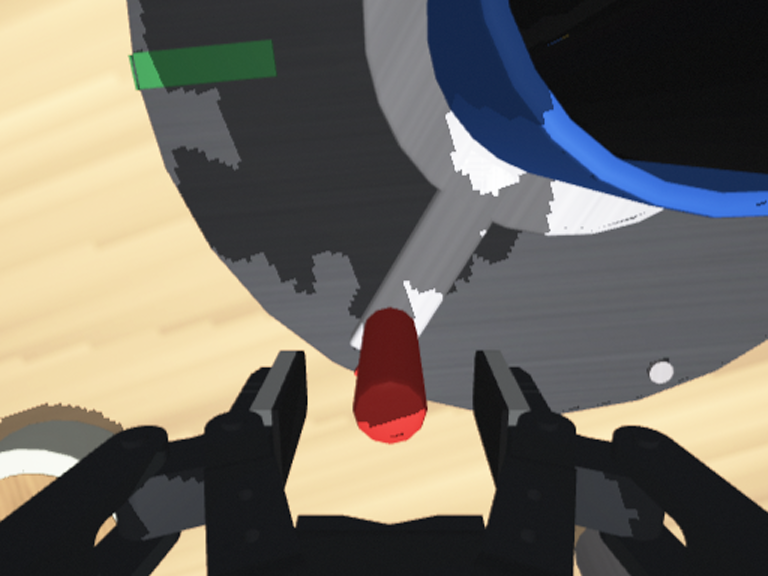

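```bash
python3 - <<'E'
import numpy as np
c=np.array([.5317,-.0865]);R=.1215
w=np.array([.4]+[1]*14+[.4]);w/=w.sum()
a=-49.2+np.concatenate([[0],np.cumsum(w)])*(-55.3)
P=c+R*np.c_[np.cos(np.radians(a)),np.sin(np.radians(a))]
print(P[0],P[-1]);d=np.diff(P,axis=0)
for x,t in zip(d,np.diff(np.radians(a))): print(x.round(4),t.round(4))
E
```

```text
[ 0.6110906 -0.1784749] [ 0.50127883 -0.20412994]
[-0.0024 -0.002 ] -0.0261
[-0.0063 -0.0048] -0.0652
[-0.0066 -0.0044] -0.0652
[-0.0069 -0.004 ] -0.0652
[-0.0071 -0.0035] -0.0652
[-0.0073 -0.003 ] -0.0652
[-0.0075 -0.0025] -0.0652
[-0.0077 -0.0021] -0.0652
[-0.0078 -0.0015] -0.0652
[-0.0079 -0.001 ] -0.0652
[-0.0079 -0.0005] -0.0652
[-0.0079 -0.    ] -0.0652
[-0.0079  0.0005] -0.0652
[-0.0079  0.001 ] -0.0652
[-0.0078  0.0015] -0.0652
[-0.0031  0.0008] -0.0261
```

Emit:
apply_moves --deltas '[{"xyz": [0, 0, 0], "turn": 0}, {"xyz": [0, 0, 0], "turn": 0}, {"xyz": [0, 0, 0], "turn": 0}, {"xyz": [0, 0, 0], "turn": 0}, {"xyz": [0, 0, 0], "turn": 0}]' --claw 1

```text
clock: 25.7
tcp_pos: [0.6116, -0.178, 0.24]
orientation: [0.519, 3.097, 0.0]
contact_force: [-0.8, -0.4, 5.5]
grip_width: 0.0191
```

Emit:
apply_moves --deltas '[{"xyz": [-0.0024, -0.002, 0], "turn": -0.026}, {"xyz": [-0.0063, -0.0048, 0], "turn": -0.065}, {"xyz": [-0.0066, -0.0044, 0], "turn": -0.065}, {"xyz": [-0.0069, -0.004, 0], "turn": -0.065}, {"xyz": [-0.0071, -0.0035, 0], "turn": -0.065}, {"xyz": [-0.0073, -0.003, 0], "turn": -0.065}, {"xyz": [-0.0075, -0.0025, 0], "turn": -0.065}, {"xyz": [-0.0077, -0.0021, 0], "turn": -0.065}, {"xyz": [0, 0, 0], "turn": 0}]'

```text
clock: 26.45
tcp_pos: [0.5585, -0.2052, 0.24]
orientation: [1.25, 2.882, -0.0]
contact_force: [-0.5, -0.2, 5.7]
grip_width: 0.0186
```

Emit:
apply_moves --deltas '[{"xyz": [-0.0078, -0.0015, 0], "turn": -0.065}, {"xyz": [-0.0079, -0.001, 0], "turn": -0.065}, {"xyz": [-0.0079, -0.0005, 0], "turn": -0.065}, {"xyz": [-0.0079, 0, 0], "turn": -0.065}, {"xyz": [-0.0079, 0.0005, 0], "turn": -0.065}, {"xyz": [-0.0079, 0.001, 0], "turn": -0.065}, {"xyz": [-0.0078, 0.0015, 0], "turn": -0.065}, {"xyz": [-0.0031, 0.0008, 0], "turn": -0.026}, {"xyz": [0, 0, 0], "turn": 0}, {"xyz": [0, 0, 0], "turn": 0}]'

```text
clock: 27.28
tcp_pos: [0.5009, -0.2045, 0.2399]
orientation: [1.895, 2.504, -0.001]
contact_force: [-2.3, -2.4, 8.1]
grip_width: 0.0187
```

```bash
python3 - <<'E'
from h import *
o=readout.get_obs();print(o['tcp_pos'],o['contact_force'],o['joints'])
save('wrist','w18')
s=grab_frame('scene')[:,:,::-1];cv2.imwrite('pics/s18.png',cv2.resize(s[150:260,130:260],None,fx=5,fy=5))
E
```

```text
[ 0.50092604 -0.2044622   0.23990818] [-2.27122921 -2.42978254  8.09298923] [-0.2378952   0.57342261  0.66887991  2.04148905 -0.54369993  0.70521206
  1.05442584]
```

View pics/w18.png

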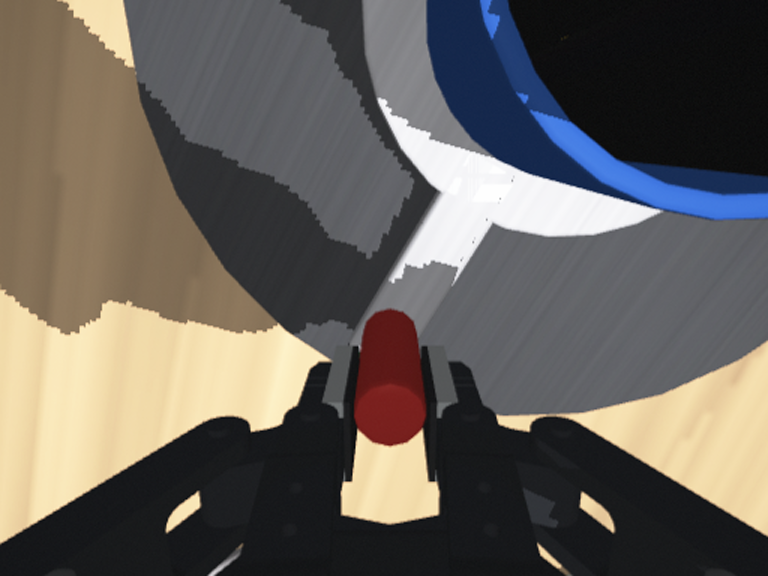

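View pics/s18.png

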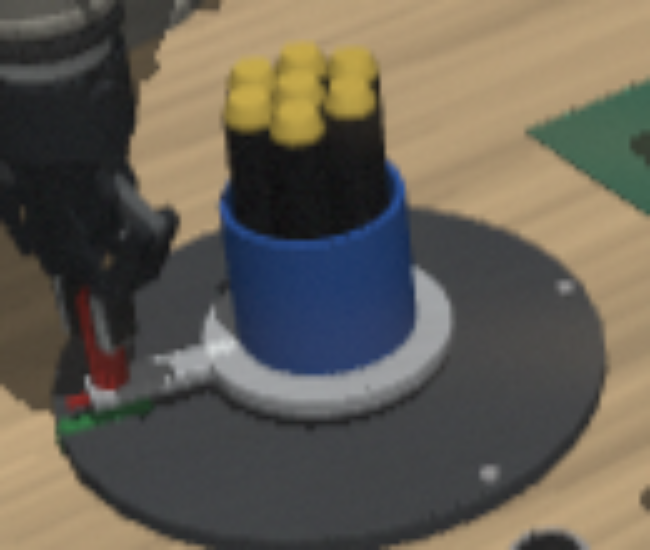

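Emit:
apply_moves --deltas '[{"xyz": [0, 0, 0], "turn": 0}, {"xyz": [0, 0, 0], "turn": 0}, {"xyz": [0, 0, 0], "turn": 0}, {"xyz": [0, 0, 0], "turn": 0}, {"xyz": [0, 0, 0.02], "turn": 0}, {"xyz": [0, 0, 0.03], "turn": 0}, {"xyz": [0, 0, 0.035], "turn": 0}, {"xyz": [0, -0.02, 0.035], "turn": 0}, {"xyz": [0, -0.02, 0.035], "turn": 0}, {"xyz": [0, -0.02, 0.035], "turn": 0}, {"xyz": [0, 0, 0], "turn": 0}, {"xyz": [0, 0, 0], "turn": 0}]' --claw 0

```text
clock: 28.38
tcp_pos: [0.5012, -0.2648, 0.431]
orientation: [1.894, 2.502, 0.003]
contact_force: [-0.7, 1.0, -0.7]
grip_width: 0.0429
```

```bash
python3 - <<'E'
from h import *
o=readout.get_obs();print(o['tcp_pos'],o['contact_force'],o['clock'])
cm=camera_model('wrist'); np.save('cm19.npy',cm,allow_pickle=True)
save('wrist','w19')
s=grab_frame('scene')[:,:,::-1];cv2.imwrite('pics/s19.png',cv2.resize(s[150:260,130:260],None,fx=5,fy=5))
E
```

```text
[ 0.50119552 -0.26479657  0.43099228] [-0.68753111  1.04066938 -0.68093334] 28.3833
```

View pics/w19.png

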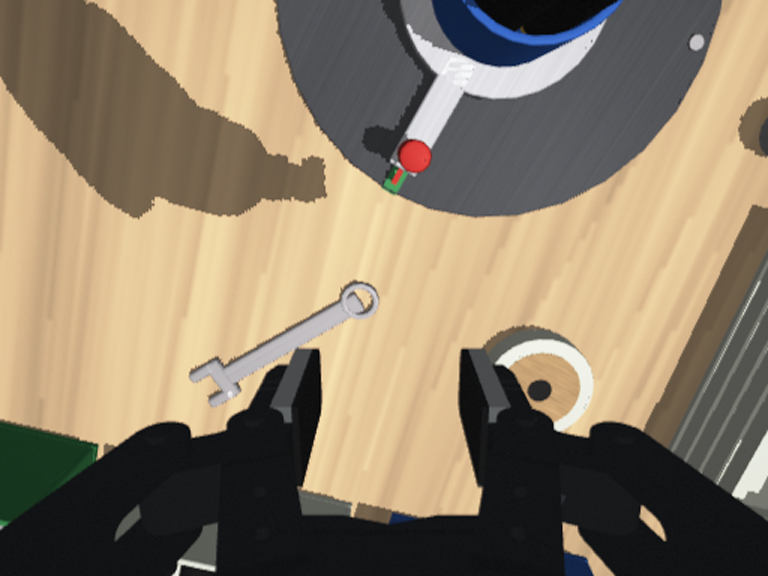

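View pics/s19.png

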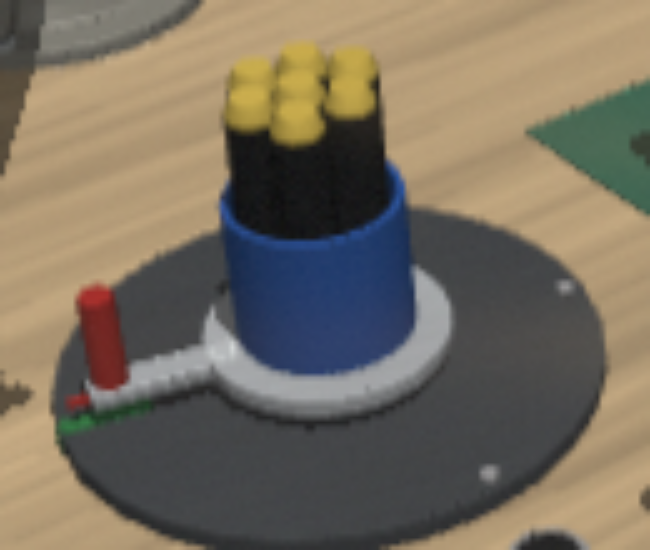

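```bash
python3 - <<'E'
from h import *
im=cv2.imread('pics/w19_raw.png')
cv2.imwrite('pics/w19c.png',cv2.resize(im[20:140,230:350],None,fx=5,fy=5,interpolation=cv2.INTER_CUBIC))
E
```

```text
(no output)
```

View pics/w19c.png

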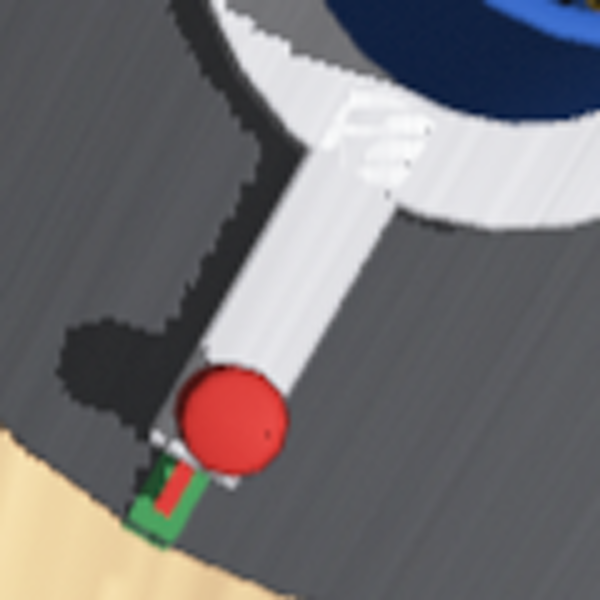

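Emit:
apply_moves --deltas '[{"xyz": [0.01, -0.01, 0.03], "turn": 0}, {"xyz": [0.02, -0.01, 0.03], "turn": 0}, {"xyz": [0.02, -0.01, 0.02], "turn": 0}, {"xyz": [0, 0, 0], "turn": 0}, {"xyz": [0, 0, 0], "turn": 0}, {"xyz": [0, 0, 0], "turn": 0}]'

```text
clock: 28.98
tcp_pos: [0.551, -0.2923, 0.5067]
orientation: [-1.89, -2.504, 0.002]
contact_force: [-0.1, 0.8, -0.4]
grip_width: 0.0424
```

```bash
python3 - <<'E'
from h import *
o=readout.get_obs();print(o['tcp_pos'],o['clock'])
cm=camera_model('wrist'); np.save('cm20.npy',cm,allow_pickle=True)
save('wrist','w20')
E
```

```text
[ 0.55100174 -0.2922521   0.50665628] 28.9833
```

View pics/w20.png

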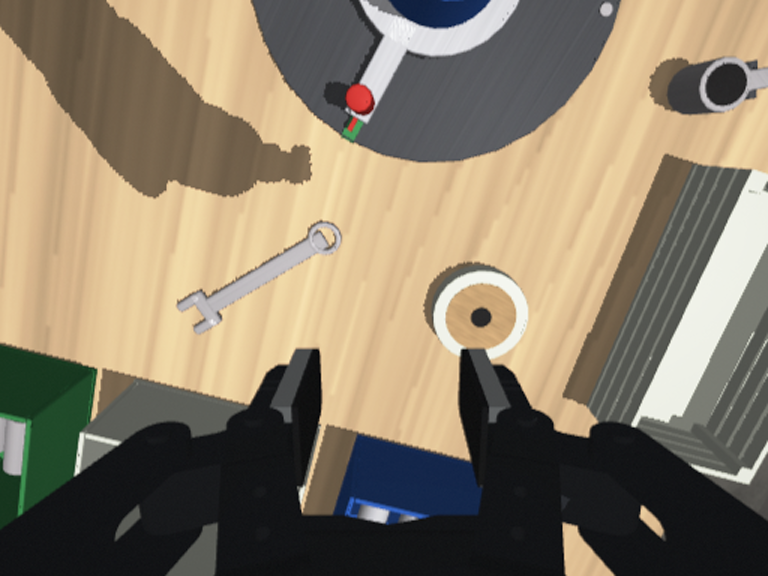

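```bash
python3 - <<'E'
from h import *
cm=np.load('cm19.npy',allow_pickle=True).item()
g=lambda x,y,z: ray(cm,x/5+230-.4,y/5+20-.4,z)[:2]
c=np.array([.5317,-.0865])
an=lambda q:np.degrees(np.arctan2(*(q-c)[::-1])).round(2)
e=g(146,535,.014);print('mark end',e,an(e))
L=[g(305,155,.036),g(155,430,.036)];Rr=[g(395,212,.036),g(290,392,.036)]
for a in L+Rr: print(a)
dl=L[0]-L[1];dr=Rr[0]-Rr[1];print('edge dirs',np.degrees(np.arctan2(dl[1],dl[0])),np.degrees(np.arctan2(dr[1],dr[0])))
k=g(236,421,.094);print('knob',k,an(k),np.hypot(*(k-c)))
em=g(195,458,.036);print('spoke outer end mid',em,an(em))
E
```

```text
mark end [ 0.49338512 -0.23610241] -104.37
[ 0.50308595 -0.15186611]
[ 0.48860959 -0.21222341]
[ 0.52401838 -0.15720544]
[ 0.51382807 -0.1970243 ]
edge dirs 76.5126961745261 75.64514551647056
knob [ 0.50099395 -0.2044538 ] -104.59 0.1218850294018824
spoke outer end mid [ 0.498375   -0.21547875] -104.49
```

Emit:
apply_moves --deltas '[{"xyz": [0, 0.03, 0], "turn": 0}, {"xyz": [0, 0.035, 0], "turn": 0}, {"xyz": [0, 0.035, 0], "turn": 0}, {"xyz": [0.005, 0.02, 0], "turn": 0}, {"xyz": [0, 0, 0], "turn": 0}, {"xyz": [0, 0, 0], "turn": 0}, {"xyz": [0, 0, 0], "turn": 0}]'

```text
clock: 29.62
tcp_pos: [0.5555, -0.1737, 0.5083]
orientation: [-1.893, -2.505, 0.001]
contact_force: [-0.7, -0.7, 0.3]
grip_width: 0.043
```

```bash
python3 - <<'E'
from h import *
o=readout.get_obs();print(o['tcp_pos'],o['clock'])
cm=camera_model('wrist'); np.save('cm21.npy',cm,allow_pickle=True)
save('wrist','w21'); save('scene','s21'); 
d=grab_frame('side')[:,:,::-1];cv2.imwrite('pics/d21.png',cv2.resize(d[60:300,190:390],None,fx=3,fy=3))
E
```

```text
[ 0.55546877 -0.17367089  0.50832811] 29.6167
```

View pics/w21.png

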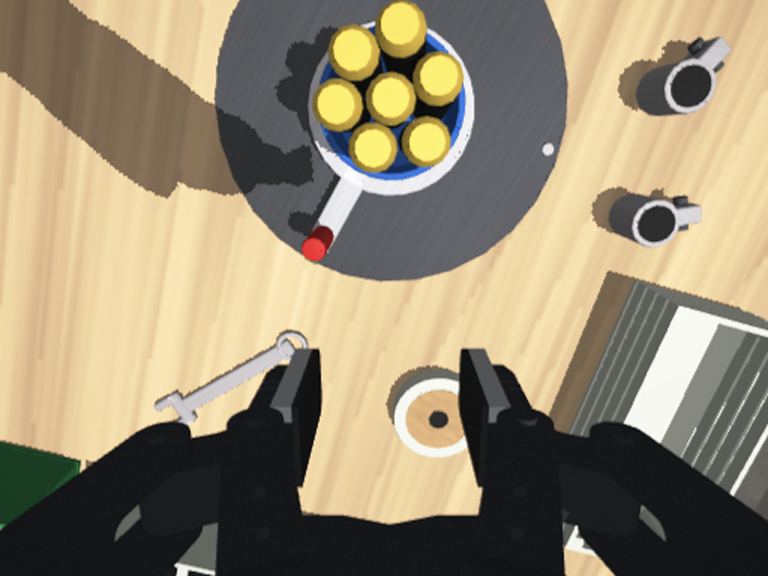

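View pics/d21.png

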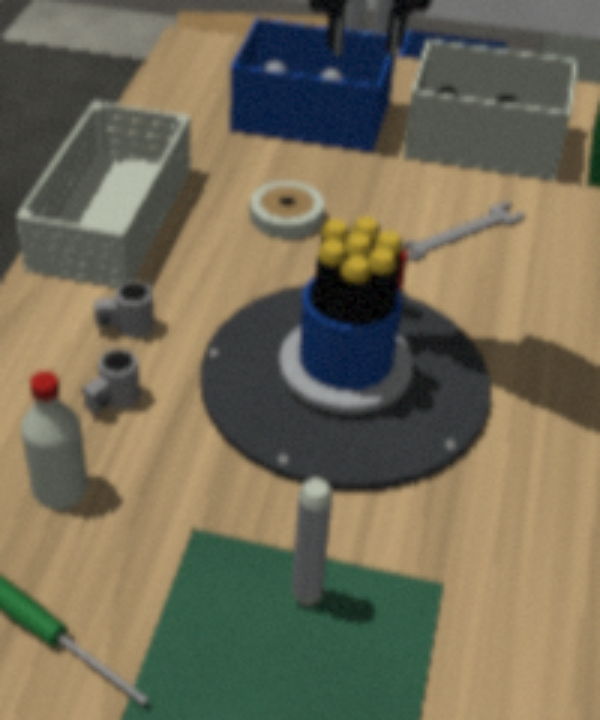

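View pics/s21.png

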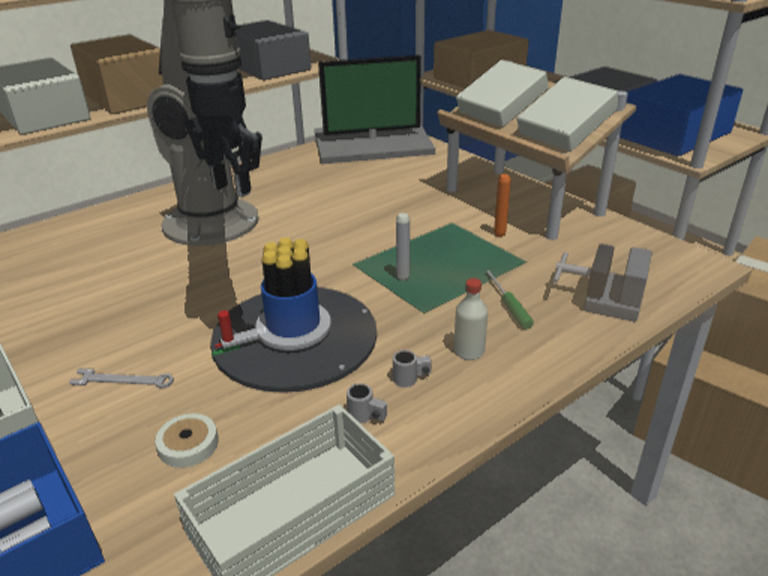

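```bash
python3 - <<'E'
from h import *
cm=np.load('cm21.npy',allow_pickle=True).item()
im=cv2.imread('pics/w21_raw.png');h=cv2.cvtColor(im,cv2.COLOR_BGR2HSV)
m=cv2.inRange(h,(20,80,225),(35,255,255));k,l,st,c=cv2.connectedComponentsWithStats(m)
R=np.array(cm['R']);K=cm['intrinsics'];cc=np.array([.5315,-.0865])
for i in range(1,k):
    if st[i,4]>150:
        p=ray(cm,*c[i],.192); 
        # predicted area of 10mm-radius flat disc at z=.192
        a=np.linspace(0,2*np.pi,60); q=np.array([proj(cm,[p[0]+.01*np.cos(t),p[1]+.01*np.sin(t),.192]) for t in a]).astype(np.float32)
        d=p[:2]-cc
        print(c[i].round(1),st[i,4],(st[i,4]/cv2.contourArea(q)).round(3),p[:2].round(4),np.hypot(*d).round(4),np.degrees(np.arctan2(d[1],d[0])).round())
E
```

```text
[266.6  15.3] 566 0.977 [ 0.5254 -0.051 ] 0.036 100.0
[234.8  32.8] 555 0.998 [ 0.5049 -0.0698] 0.0314 148.0
[292.6  50. ] 535 1.0 [ 0.5523 -0.0693] 0.027 40.0
[260.3  64.7] 515 0.997 [ 0.5306 -0.0869] 0.001 -157.0
[223.7  69. ] 510 0.998 [ 0.5031 -0.0981] 0.0307 -158.0
[284.6  94.3] 483 1.003 [ 0.5561 -0.1035] 0.0299 -35.0
[248.4  98.4] 480 1.007 [ 0.5283 -0.1147] 0.0284 -96.0
```

```bash
python3 - <<'E'
from h import *
print(r.hand_in())
E
```

```text
the job is handed in; nothing more can be done
None
```

The kit is complete: all seven pipes stand in the blue tub, the stand is turned to the green mark, and the job is handed in at about 30 s.

- **Packing:** I wedged the two loose black pipes into opposite gaps in the ring and pressed each one down until it met firm resistance. The press readings were about 19 N and 9 N. In the last overhead view, all seven cap tops match the size expected for pipes standing fully down, to within 2.5%.
- **Turning:** I gripped the red knob, turned the stand about 55° clockwise and let go. Afterwards the knob measured -104.6° about the turning axis and the green mark -104.4 to -104.5°, so they agree to about 0.2°. The edges of the spoke run about the same way as the mark.
- **Bench:** In the last pictures the bare aluminium pipe and the other bystanders are where they were. The arm was raised and touching nothing.

One flaw remains: one ring pipe leans slightly outward. Its top is 36 mm from the turning axis instead of about 31 mm, which I put at roughly 3°. Its top is at the same height as the others, so I left it.

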